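# Clear the lantern and load a disk drive into the top-loading cage

### The job

Lift the lantern off the drive cage by its handle and stand it upright on the square rubber mat, wholly on it. Then take the spare disk drive from its cradle, slide it down into the cage's one open bay and press it fully home, flush with the top of the cage. Drop neither of them, and do not knock over or push aside the other things on the bench.

Things in the scene. Friction and masses are not known exactly. Their poses are not given: they have to be found in the camera images.
- lantern_grip (a point): Middle of the grip bar of the battery lantern's fixed arched handle, on the lantern's axis, 167 mm above its underside (z up). The level bar is 14 mm wide (x), 82 mm long (y), 14 mm high, on legs 10 mm wide at y = -36 and +36 mm; 40 mm are free below it, down to the cap.
- lantern: The lantern, origin at the centre of its underside, axes as its grip's: 174 mm tall, round black foot of 96 mm diameter, clear body, black cap of 80 mm diameter with its top at 120 mm; about 0.45 kg. It starts standing on top of the cage, partly over the open bay.
- mat_top (a point): Centre of the top of the square black rubber mat, 170 x 170 x 4 mm, fixed on the bench; x and y along its sides.
- drive_mid (a point): Centre of the spare disk drive: a plain metal slab 147 mm long (x), 26 mm thick (y), 102 mm high (z) with a circuit board on one side; about 0.55 kg. It stands on its long edge in the cradle. It may go into the bay either way round.
- drive: The same drive; origin at the centre of its lower edge, axes as above.
- cradle: Low grey cradle that holds the spare drive, fixed: plate 172 x 60 x 8 mm (origin at the centre of its underside, x along the drive) with ribs 20 mm high above the plate, outer width across the ribs 43 mm; the drive stands on the plate, loose by about 2 to 3 mm a side.
- bay_mouth (a point): Centre of the mouth of the cage's open bay, level with the cage's top, 120 mm above the bench; x along the slot, y across, z up. The slot is 150 x 28.5 mm inside, with a lead-in 5 mm deep that widens the mouth by about 2.7 mm a side. A drive fully home rests on ledges 102 mm below the mouth, its upper edge flush with the cage's top.
- lifter (a joint): How far the black lifter plate in the open bay is pushed down, in m. At 0 its top is 72 mm below the mouth (a drive on it stands 30 mm proud); at 0.030 the drive is home on the ledges. It bears the drive's weight without sinking and stays where it is left; pushing the drive down takes about 10 N more, pressed in the middle of its upper edge.
- cage: The fixed metal drive cage: a block 170 (x) x 120 (y) mm, top 120 mm above the bench, on a 190 x 136 x 6 mm plate; origin at the centre of its underside. Three like bays stand side by side along y at 40 mm pitch, the middle one over the origin; any one is open, the other two are filled with drives flush with the top. Axes parallel to the bays'.
- bottle_mid (a point): Bottle with a narrow neck, white, 56 mm diameter, 200 mm tall; point at its centre; to be left alone.
- tub_mid (a point): Small white tub, 44 mm diameter, 62 mm tall; point at its centre; to be left alone.
- can_mid (a point): Metal can, 52 mm diameter, 130 mm tall; point at its centre; to be left alone.
- mug_mid (a point): White mug, 80 mm diameter, 92 mm tall, with a handle at its +y side; point at its centre; to be left alone.
- heatsink_mid (a point): Finned heatsink, 85 x 85 x 48 mm; point at its centre; to be left alone.
- ssd_mid (a point): Flat thin drive lying on the bench, 100 x 70 x 9 mm; point at its centre; to be left alone.
- screwdriver_grip (a point): Screwdriver lying on the bench, about 200 mm long; point in its handle; to be left alone.
Not all that is in view belongs to the job. Of the things like the lantern, leave any that is pink; of the rest the larger one is meant. What is shaped like the drive but blue is not meant.

How it is judged:
By the outcome, as a careful person would: the job done as asked, in the order asked, and still so for the second after the job is handed in, with the robot touching nothing.
It also fails if it takes over 72 s, if anything falls off the work surface, if the arm or the gripper's body presses on something with over 40 N, if the wrist force passes 120 N, or if a joint passes its speed limit or range.

### The arm

A 7-joint arm with a two-finger parallel gripper is mounted at the origin on the work surface. World frame = base frame: x ahead of the robot, y to its left, z up, the work surface at z = 0. Lengths are in mm, angles in rad, forces in N, time in s.
With the tool pointing down it reaches from about 425 to 1025 mm from the base axis. Payload 3.6 kg.
Tool frame: the origin (TCP) lies at the centre of the arm's flange, where the gripper is bolted on; the fingertips stand 173 mm ahead of it and the grasp point (between the pads) lies 155 mm ahead of it; x points along the fingers, y is the direction in which the jaws open and shut, and the axes are right-handed (so a half turn about x gives the same grasp; the last joint's range is limited). The gripper opens to 85 mm and grips with 20 to 120 N. Pads are 22 mm wide; open, the fingers measure 114 mm over their backs; the gripper's body (76 mm by 85 mm) begins 54 mm behind the grasp point. The pads swing forward as they close: fully open they stand 13 mm farther back than shut.
Start: joints at [-1.286, 0.591, 0.048, 1.609, -0.033, 0.943, -0.034], TCP at [267.427, 673.879, 404.702] pointing down, gripper open.
Joint ranges: [-2.69, 2.69], [-0.47, 2.24], [-1.27, 1.36], [0.19, 2.51], [-1.53, 4.68], [0.08, 2.07], [-3.09, 3.09]. Speed limits (rad/s): [2.57, 2.57, 3.14, 3.14, 3.14, 3.14, 3.14].

### API

Orientations are given as a 3x3 rotation matrix whose columns are the frame's x, y, z axes.
In Python, from plant import ctrl gives the robot as it stands. The module is installed in compiled form; this text tells all that it offers.
- The arm moves only by the tool play_rows, never from a script. Its argument "series" is a list of rows, each a list of 7 numbers: the turn, a rotation vector about the tool's x, y, z normalised to -1 to 1, where 1 is 6 degrees, then the shift along the tool's x, y, z normalised to -1 to 1, where 1 is 0.03 m, then the opening, from -1 (shut) to 1 (fully open). In form: [[rx, ry, rz, dx, dy, dz, grip], ...]. A call has 1 to 12 rows; each row shifts and turns the pose as measured when the row begins, along the tool's axes as they then stand; what a row does not reach is not made up. A row lasts 1/12 s, in which the tool goes at most 41.7 mm and 7.16 degrees, less where a joint would pass 70% of its speed; a pose out of reach is approached as far as the arm can. A call with a number of a shift or a turn outside -1 to 1 is refused whole. A call with a gripper value outside its range is refused whole. The fingers move at their own pace and stop on an object; "squeeze" is the grip in N (left out, the last holds). Time passes only in rows, so rows that do not move let the fingers close. It gives the time, the measured TCP pose, the force and the opening at its end, in the units of the state.
- ctrl.state(): the state, without advancing time (a new reading comes with each control period).
- ctrl.read_camera(name): name is "side" or "top"; returns a dict with "pixels" (384x512x3 uint8, blue, green, red), "camera_matrix" (3x3 intrinsics, pixels), "rvec" (rotation vector, rad) and "tvec" (3), from world to camera coordinates, as OpenCV has them. Camera axes: x right, y down, z forward; pixel columns grow to the right and rows downward; lengths in mm; the calibration is good to about 2 mm. A picture is of the moment at which its call begins. There is no depth.
- ctrl.job_done(): hands the job in, once; it reports no verdict.
Trained networks look in the newest picture that a camera, given by its name, has taken for a name from the list of things; names that differ only in an ending like _2 or _b are one class to them, and where a whole thing is asked for, a point or a joint stands for the part that bears it (a point fixed in the world has none). Each returns a list of dicts, best first, with "score" (0 to 1); they miss things now and then, are a little off and sometimes report something else, mostly with a low value. They report only what shows in the picture. A call takes as long as a camera call. They do not tell look-alikes from the thing itself.
- ctrl.recognise(camera, target): "centre" ([x, y, z] in mm, in world coordinates, good to about 4 mm: the middle of the surface that is visible of it).
- ctrl.outline_of(camera, target): "region" (384x512 bool, what is visible of it).
The state is a dict: "time_s": time; "joint_positions": joint angles; "joint_vel": joint speeds; "joint_efforts": joint torques, N m; "tool_pos": TCP position; "tool_rot": TCP orientation; "contact_force": force on the tool from outside, world axes, zero at the start; "wrist_torque": the same for the moment, N m; "width": finger opening in mm.
Only numpy, scipy, OpenCV 4.12 (cv2) and the standard library are available. Lean on these libraries where they do the work, as an engineer would, in place of code of your own. Each camera call takes 0.05 s, during which the arm holds its last target. There are 200 camera calls.

## Working session

There is one attempt and no reset: what is moved stays moved. The work goes in short steps, Python scripts to look and compute and a tool call to move; the robot and the scene stay as the last step left them, time stands still between calls to the robot, and variables do not carry over. Pictures are saved under pics/ and viewed, about 8 in all and at most 12, crops included, and the job is handed in when it is done.

Besides the shell and the picture viewer there is one more tool, called after "Call:" as a command line: name --pt "numbers of a row" for each row, then --argument value for the rest. play_rows: Moves the arm, as the interface text tells. Scaled input: -1 to 1 covers 0.03 m each way for a shift and 6 degrees each way for a turn. Its arguments: {"type":"object","properties":{"series":{"type":"array"},"squeeze":{"type":"number"}},"required":["series"]}

```bash
mkdir -p pics; cat > h.py <<'E'
import numpy as np, cv2
from plant import ctrl
def cam(n):
    d=ctrl.read_camera(n); return d
def proj(d,P):
    return cv2.projectPoints(np.float64(P).reshape(-1,1,3),np.float64(d["rvec"]),np.float64(d["tvec"]),np.float64(d["camera_matrix"]),None)[0].reshape(-1,2)
def atz(d,uv,z):
    R=cv2.Rodrigues(np.float64(d["rvec"]))[0];t=np.float64(d["tvec"]).ravel();C=-R.T@t
    uv=np.float64(uv).reshape(-1,2)
    r=np.c_[uv,np.ones(len(uv))]@np.linalg.inv(d["camera_matrix"]).T@R
    return C+r*((z-C[2])/r[:,2])[:,None]
def st():
    s=ctrl.state(); print("t",round(s["time_s"],2),"p",np.round(s["tool_pos"],1),"F",np.round(s["contact_force"],1),"w",round(float(s["width"]),1),"\n",np.round(s["tool_rot"],3).tolist(), "q",np.round(s["joint_positions"],2)); return s
E
python3 - <<'E'
from h import *
st()
a=cam("side");b=cam("top")
cv2.imwrite("pics/side0.png",a["pixels"]);cv2.imwrite("pics/top0.png",b["pixels"])
for c in("side","top"):
  for n in("lantern_grip","lantern","mat_top","drive_mid","cradle","bay_mouth","cage","bottle_mid","can_mid","tub_mid","mug_mid","heatsink_mid","ssd_mid","screwdriver_grip"):
    print(c,n,[(np.round(x["centre"]).astype(int).tolist(),round(x["score"],2)) for x in ctrl.recognise(c,n)])
for d in(a,b):
  R=cv2.Rodrigues(np.float64(d["rvec"]))[0];print(-R.T@np.float64(d["tvec"]).ravel(),d["camera_matrix"][0],R[2])
E
```

```text
t 0.0 p [267.2 673.5 403.6] F [-0.2  0.3 -0.5] w 84.9 
 [[-0.001, 0.369, 0.93], [-0.002, 0.93, -0.369], [-1.0, -0.002, 0.0]] q [-1.29  0.59  0.05  1.61 -0.03  0.94 -0.03]
side lantern_grip [([490, 169, 55], 0.84), ([475, 324, 198], 0.69), ([276, 308, 71], 0.68)]
side lantern [([478, 322, 200], 0.83), ([491, 166, 60], 0.72), ([276, 309, 70], 0.57)]
side mat_top [([450, -333, 5], 0.92)]
side drive_mid [([621, 1, 75], 0.69), ([227, -299, 72], 0.66)]
side cradle [([591, -10, 4], 0.55)]
side bay_mouth [([407, 323, 81], 0.86)]
side cage [([421, 295, 6], 0.48)]
side bottle_mid [([705, 166, 90], 0.84)]
side can_mid [([721, -200, 78], 0.78)]
side tub_mid [([364, 67, 9], 0.74), ([424, -98, 18], 0.72), ([483, -192, 36], 0.71)]
side mug_mid [([674, 352, 57], 0.69), ([405, 322, 81], 0.58)]
side heatsink_mid [([690, -355, 32], 0.89), ([482, -193, 35], 0.39)]
side ssd_mid [([363, 64, 14], 0.78)]
side screwdriver_grip []
top lantern_grip [([476, 340, 243], 0.76), ([491, 177, 81], 0.74), ([275, 323, 119], 0.69), ([424, 307, 8], 0.67)]
top lantern [([281, 331, 114], 0.96), ([477, 341, 240], 0.85), ([492, 178, 82], 0.49)]
top mat_top [([458, -324, 2], 0.61)]
top drive_mid [([242, -278, 102], 0.93), ([616, 13, 108], 0.73)]
top cradle [([618, 9, 9], 0.84)]
top bay_mouth [([417, 334, 91], 0.56), ([616, 8, 7], 0.34)]
top cage [([423, 307, 8], 0.69)]
top bottle_mid [([700, 177, 125], 0.74)]
top can_mid []
top tub_mid [([490, -174, 60], 0.62), ([618, 14, 110], 0.16)]
top mug_mid [([692, 379, 51], 0.84), ([618, 13, 108], 0.68)]
top heatsink_mid [([696, -338, 35], 0.82)]
top ssd_mid [([366, 73, 7], 0.67)]
top screwdriver_grip [([437, -94, 20], 0.57)]
[-167.75691592 -857.46232532  831.76740394] [402.01905498   0.         248.39713759] [ 0.53633617  0.66863721 -0.51504154]
[ 246.5878986   -24.98229064 1336.34041075] [353.16686327   0.         257.81100424] [ 0.19850119  0.01104749 -0.98003838]
```

View pics/side0.png

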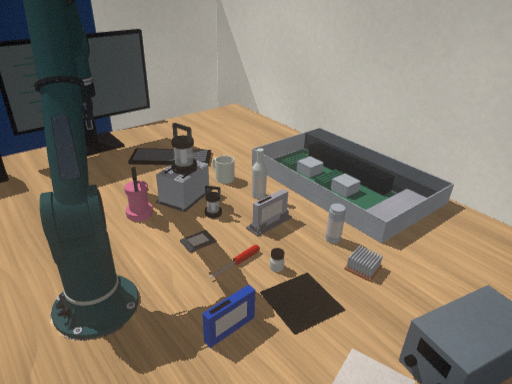

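View pics/top0.png

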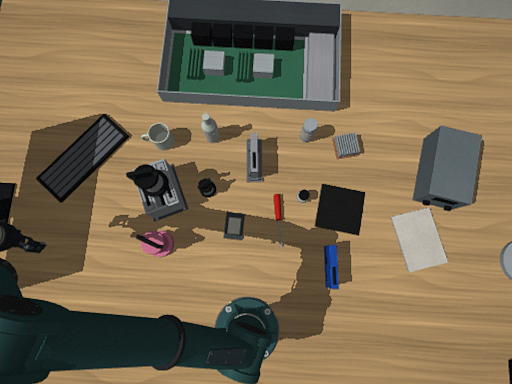

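The side view shows three lantern-like things: a big one on the cage at (182,150), a small black one at (213,200) and a pink one at (138,200). The big non-pink one on the cage fits the description. There are two drives: grey in its cradle at side (268,212), top (255,157), and blue at top (332,265). The grey one is meant. I'll confirm both in a crop.

```bash
python3 - <<'E'
from h import *
a=cv2.imread("pics/side0.png");b=cv2.imread("pics/top0.png")
r=lambda i,x,y,w,h,W,H:cv2.resize(i[y:y+h,x:x+w],(W,H),interpolation=cv2.INTER_CUBIC)
top=np.hstack([r(b,115,145,100,75,400,300),r(b,220,115,100,75,400,300)])
sd=np.hstack([r(a,140,115,100,100,300,300),r(a,240,180,100,60,500,300)])
cv2.imwrite("pics/crop1.png",np.vstack([top,sd]))
E
```

```text
(no output)
```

View pics/crop1.png

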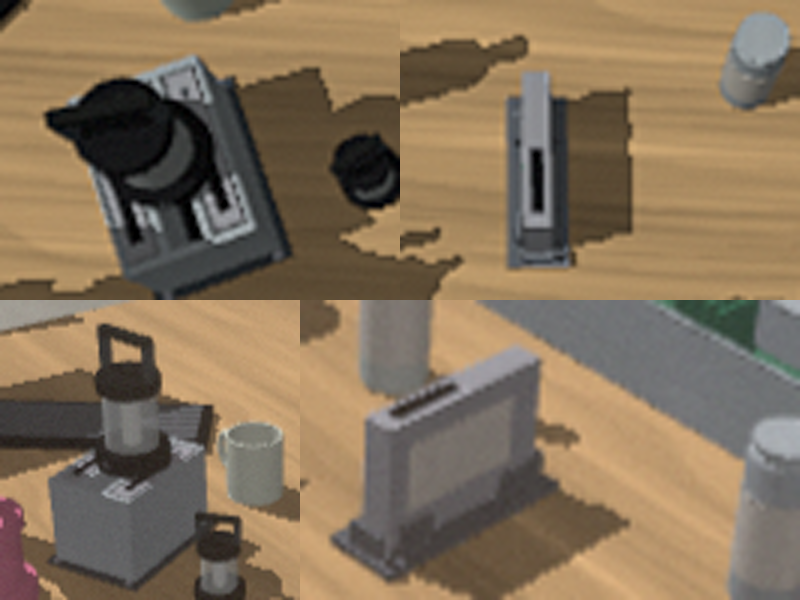

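```bash
cat > fit.py <<'E'
from h import *
from scipy.optimize import minimize
S=8
def box(cx,cy,z0,lx,ly,h): return np.array([[cx+i*lx/2,cy+j*ly/2,z] for i in(-1,1) for j in(-1,1) for z in(z0,z0+h)])
def cyl(d,z0,z1):
    a=np.linspace(0,2*np.pi,32,endpoint=False); return np.vstack([np.c_[d/2*np.cos(a),d/2*np.sin(a),a*0+z] for z in(z0,z1)])
LAN=[cyl(96,0,22),cyl(70,10,110),cyl(80,96,120),box(0,0,160,14,82,14),box(0,-36,118,14,10,45),box(0,36,118,14,10,45)]
CAGE=[box(0,0,0,190,136,6),box(0,0,0,170,120,120)]
DRV=[box(0,0,0,147,26,102)]
CRA=[box(0,0,0,172,60,8),box(0,0,8,172,43,20)]
MAT=[box(0,0,0,170,170,4)]
def render(d,parts,p,z):
    c,s=np.cos(p[2]),np.sin(p[2]);R=np.array([[c,-s,0],[s,c,0],[0,0,1]])
    im=np.zeros((384*S,512*S),np.uint8)
    for q in parts:
        uv=proj(d,q@R.T+[p[0],p[1],z])
        h=cv2.convexHull(np.float32((uv+.5)*S-.5)); cv2.fillConvexPoly(im,np.int32(np.round(h*16)),255,shift=4)
    return cv2.resize(im,(512,384),interpolation=cv2.INTER_AREA)/255.
def fit(views,parts,p0,z):
    # views: list of (d,mask,ignore)
    def cost(p):
        return sum((np.abs(render(d,parts,p,z)-m)*(~ig)).sum() for d,m,ig in views)
    best=None
    for dy in(-.3,0,.3):
        x=np.array([p0[0],p0[1],p0[2]+dy])
        r=minimize(cost,x,method="Nelder-Mead",options=dict(initial_simplex=x+np.array([[0,0,0],[12,0,0],[0,12,0],[0,0,.2]]),xatol=.02,fatol=.02,maxfev=160))
        if best is None or r.fun<best.fun: best=r
    return best.x,best.fun
def get(c,n,near,d,zz=None):
    o=ctrl.outline_of(c,n); uv=proj(d,[near])[0]; bd=None
    for x in o:
        m=np.array(x["region"]);ys,xs=np.nonzero(m)
        if len(xs)==0: continue
        e=np.hypot(xs.mean()-uv[0],ys.mean()-uv[1])
        if bd is None or e<bd[0]: bd=(e,m)
    print(c,n,None if bd is None else (round(bd[0],1),bd[1].sum())); return bd[1] if bd else None
E
cat > m1.py <<'E'
from fit import *
D={c:cam(c) for c in("side","top")}
NO=np.zeros((384,512),bool)
jobs=[("lantern",LAN,(476,330,200),120,0.3),("cage",CAGE,(455,320,60),0,0.3),("drive",DRV,(617,5,60),8,0),("cradle",CRA,(617,5,10),0,0),("mat_top",MAT,(455,-328,2),0,0)]
M={}
for n,*r in jobs:
  for c in D: M[n,c]=get(c,n,r[1],D[c])
np.savez("masks1.npz",**{f"{n}_{c}":m for (n,c),m in M.items() if m is not None})
for n,parts,near,z,yaw in jobs:
  V=[]
  for c in D:
    m=M[n,c]
    if m is None: continue
    ig=NO
    oc={"cage":"lantern","cradle":"drive"}.get(n)
    if oc and M[oc,c] is not None: ig=cv2.dilate(M[oc,c].astype(np.uint8),np.ones((3,3)))>0
    V.append((D[c],m,ig))
  for vs in ([V]+[[v] for v in V] if len(V)>1 else [V]):
    x,f=fit(vs,parts,(near[0],near[1],yaw),z);print(n,len(vs),np.round(x,2),round(np.degrees(x[2]),1),"cost",round(f,1))
E
python3 m1.py
```

```text
side lantern (np.float64(1.2), np.int64(959))
top lantern (np.float64(5.7), np.int64(862))
side cage (np.float64(19.1), np.int64(91))
top cage (np.float64(10.1), np.int64(211))
side drive (np.float64(2.9), np.int64(884))
top drive (np.float64(3.7), np.int64(372))
side cradle (np.float64(2.7), np.int64(347))
top cradle (np.float64(1.8), np.int64(378))
side mat_top (np.float64(0.9), np.int64(2843))
top mat_top (np.float64(0.8), np.int64(1963))
lantern 2 [4.8847e+02 3.5418e+02 2.7000e-01] 15.5 cost 150.3
lantern 1 [4.8993e+02 3.5609e+02 2.6000e-01] 14.7 cost 68.2
lantern 1 [4.8642e+02 3.5248e+02 2.7000e-01] 15.2 cost 71.3
cage 2 [493.21 379.19   1.07] 61.4 cost 2110.1
cage 1 [648.72 641.69   1.07] 61.5 cost 333.0
cage 1 [492.71 372.46   0.97] 55.8 cost 879.7
drive 2 [6.2956e+02 1.3540e+01 9.0000e-02] 5.3 cost 198.0
drive 1 [6.3223e+02 1.7240e+01 1.1000e-01] 6.5 cost 118.3
drive 1 [6.2877e+02 1.2990e+01 9.0000e-02] 4.9 cost 62.8
cradle 2 [6.2792e+02 1.3980e+01 8.0000e-02] 4.6 cost 79.3
cradle 1 [6.264e+02 1.557e+01 9.000e-02] 5.2 cost 35.7
cradle 1 [6.2853e+02 1.2780e+01 6.0000e-02] 3.4 cost 32.7
mat_top 2 [ 4.5661e+02 -3.2534e+02 -1.4000e-01] -8.1 cost 189.5
mat_top 1 [ 4.5800e+02 -3.2501e+02 -1.4000e-01] -8.2 cost 82.7
mat_top 1 [ 4.5442e+02 -3.2549e+02 -1.5000e-01] -8.3 cost 73.0
```

The crop confirms it: the large black lantern stands on the cage and the grey drive is in its cradle. Lantern fit is (488, 354) with yaw 15°. I'll rotate and rise first.

Call:
play_rows --pt "0.98 0 0 -0.45 0 0 1" --pt "0.98 0 0 -0.45 0 0 1" --pt "0.98 0 0 -0.45 0 0 1" --pt "0.98 0 0 -0.45 0 0 1" --pt "0.98 0 0 -0.45 0 0 1" --pt "0.98 0 0 -0.45 0 0 1" --pt "0.98 0 0 -0.45 0 0 1" --pt "0.98 0 0 -0.45 0 0 1" --pt "0.98 0 0 -0.45 0 0 1" --squeeze 60

```text
time_s: 2.85
tool_pos: [267.2, 672.8, 526.3]
tool_rot: [[-0.005, 0.975, 0.224], [-0.009, 0.224, -0.975], [-1.0, -0.007, 0.008]]
contact_force: [-0.3, 0.2, -0.1]
width: 85.3
```

```bash
cat >> h.py <<'E'
from scipy.spatial.transform import Rotation as Ro
def go(pos,yaw=None):
    """remaining shift in tool axes (units of 30mm) and turn (units of 6deg); yaw=deg of tool y in world, tool down, nearest half turn"""
    s=st();R=np.array(s["tool_rot"]);d=R.T@(np.array(pos)-s["tool_pos"])
    print("world d",np.round(np.array(pos)-s["tool_pos"],1),"tool units",np.round(d/30,2))
    if yaw is not None:
        for k in(0,180):
            y=np.radians(yaw+k);Y=np.array([np.cos(y),np.sin(y),0]);X=np.array([0,0,-1.]);G=np.c_[X,Y,np.cross(X,Y)]
            print("turn units",np.round(np.degrees(Ro.from_matrix(R.T@G).as_rotvec())/6,2),"shift after turn",np.round(G.T@(np.array(pos)-s["tool_pos"])/30,2))
E
python3 -c "
from h import *
go((488.5,354.2,500),15.3)"
```

```text
t 2.85 p [267.2 672.8 526.3] F [-0.3  0.2 -0.1] w 85.3 
 [[-0.005, 0.975, 0.224], [-0.009, 0.224, -0.975], [-1.0, -0.007, 0.008]] q [-1.45  0.51  0.32  1.49 -0.17  1.18 -0.89]
world d [ 221.3 -318.6  -26.3] tool units [ 0.94  4.82 11.99]
turn units [-0.39  0.07  0.07] shift after turn [ 0.88  4.31 12.19]
turn units [29.61  0.11 -0.12] shift after turn [  0.88  -4.31 -12.19]
```

Call:
play_rows --pt "-0.39 0.07 0.07 0 0 0 1" --pt "0 0 0 0.07 0.36 1 1" --pt "0 0 0 0.07 0.36 1 1" --pt "0 0 0 0.07 0.36 1 1" --pt "0 0 0 0.07 0.36 1 1" --pt "0 0 0 0.07 0.36 1 1" --pt "0 0 0 0.07 0.36 1 1" --pt "0 0 0 0.07 0.36 1 1" --pt "0 0 0 0.07 0.36 1 1" --pt "0 0 0 0.07 0.36 1 1" --pt "0 0 0 0.07 0.36 1 1" --pt "0 0 0 0.07 0.36 1 1"

```text
time_s: 3.85
tool_pos: [469.2, 386.4, 504.3]
tool_rot: [[0.0, 0.959, 0.285], [0.018, 0.285, -0.958], [-1.0, 0.005, -0.017]]
contact_force: [1.3, 0.1, -0.1]
width: 85.3
```

```bash
python3 -c "
from h import *
go((488.5,354.2,442),15.3)"
```

```text
t 3.85 p [469.2 386.4 504.3] F [ 1.3  0.1 -0.1] w 85.3 
 [[0.0, 0.959, 0.285], [0.018, 0.285, -0.958], [-1.0, 0.005, -0.017]] q [-1.03  0.36  0.36  1.79 -0.16  1.01 -0.31]
world d [ 19.3 -32.2 -62.3] tool units [2.06 0.3  1.25]
turn units [ 0.21 -0.17 -0.05] shift after turn [2.08 0.34 1.2 ]
turn units [-29.79   0.08  -0.26] shift after turn [ 2.08 -0.34 -1.2 ]
```

Call:
play_rows --pt "0.21 -0.17 -0.05 0 0.17 0.6 1" --pt "0 0 0 0 0.17 0.6 1" --pt "0 0 0 0 0 0 1"

```text
time_s: 4.1
tool_pos: [494.3, 344.3, 504.7]
tool_rot: [[0.002, 0.969, 0.247], [-0.007, 0.247, -0.969], [-1.0, 0.001, 0.007]]
contact_force: [0.3, -1.2, 0.1]
width: 85.3
```

```bash
python3 - <<'E'
from h import *
go((488.5,354.2,442),15.3)
a=cam("side");b=cam("top")
r=lambda i,x,y,w,h,W,H:cv2.resize(i[y:y+h,x:x+w],(W,H),interpolation=cv2.INTER_CUBIC)
cv2.imwrite("pics/g1.png",np.hstack([r(a["pixels"],130,60,100,130,400,520),r(b["pixels"],100,120,100,130,400,520)]))
E
```

```text
t 4.1 p [494.3 344.3 504.7] F [ 0.3 -1.2  0.1] w 85.3 
 [[0.002, 0.969, 0.247], [-0.007, 0.247, -0.969], [-1.0, 0.001, 0.007]] q [-0.98  0.35  0.4   1.8  -0.15  1.02 -0.28]
world d [ -5.8   9.9 -62.7] tool units [ 2.09 -0.11 -0.38]
turn units [-0.16  0.07 -0.01] shift after turn [ 2.09 -0.1  -0.37]
turn units [ 2.984e+01 -1.000e-02 -1.000e-01] shift after turn [2.09 0.1  0.37]
```

View pics/g1.png

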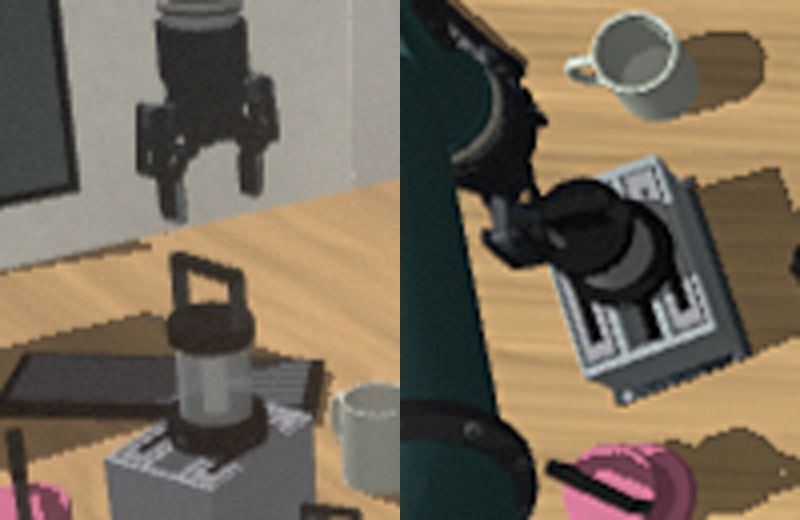

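The side crop shows the fingers at (175,210) and (255,190), straddling the handle bar at (175,260)–(240,280). The gripper is above the handle and lined up with it, so I can descend.

Call:
play_rows --pt "-0.16 0.07 0 0 -0.1 -0.37 1" --pt "0 0 0 0.35 0 0 1" --pt "0 0 0 0.35 0 0 1" --pt "0 0 0 0.35 0 0 1" --pt "0 0 0 0.35 0 0 1"

```text
time_s: 4.62
tool_pos: [481.2, 368.7, 460.7]
tool_rot: [[-0.001, 0.959, 0.284], [0.011, 0.284, -0.959], [-1.0, 0.002, -0.011]]
contact_force: [-0.6, -1.3, -0.7]
width: 85.4
```

```bash
python3 -c "
from h import *
go((488.5,354.2,442),15.3)"
```

```text
t 4.62 p [481.2 368.7 460.7] F [-0.6 -1.3 -0.7] w 85.4 
 [[-0.001, 0.959, 0.284], [0.011, 0.284, -0.959], [-1.0, 0.002, -0.011]] q [-0.99  0.4   0.36  1.84 -0.18  0.93 -0.26]
world d [  7.3 -14.5 -18.7] tool units [0.62 0.1  0.54]
turn units [ 0.2  -0.11 -0.02] shift after turn [0.62 0.11 0.53]
turn units [-29.8    0.03  -0.16] shift after turn [ 0.62 -0.11 -0.53]
```

Call:
play_rows --pt "0.1 -0.06 0 0.15 0.06 0.25 1" --pt "0 0 0 0 0 0 1" --pt "0 0 0 0 0 0 1"

```text
time_s: 4.87
tool_pos: [483.1, 362.4, 450.2]
tool_rot: [[-0.006, 0.961, 0.275], [-0.002, 0.275, -0.961], [-1.0, -0.006, -0.0]]
contact_force: [-0.6, -0.3, 0.6]
width: 85.4
```

```bash
python3 -c "
from h import *
go((488.5,354.2,442),15.3);print(ctrl.state()['joint_vel'])"
```

```text
t 4.87 p [483.1 362.4 450.2] F [-0.6 -0.3  0.6] w 85.4 
 [[-0.006, 0.961, 0.275], [-0.002, 0.275, -0.961], [-1.0, -0.006, -0.0]] q [-0.98  0.41  0.36  1.86 -0.18  0.92 -0.26]
world d [ 5.4 -8.2 -8.2] tool units [0.27 0.1  0.31]
turn units [ 0.11 -0.    0.06] shift after turn [0.27 0.1  0.31]
turn units [-29.89  -0.1   -0.  ] shift after turn [ 0.27 -0.1  -0.31]
[ 0.01257302  0.01401835  0.01812484  0.01974484  0.01738364 -0.00641619
 -0.00247428]
```

Call:
play_rows --pt "0.1 0 0 0.13 0.05 0.2 1" --pt "0 0 0 0.1 0.03 0.1 1" --pt "0 0 0 0 0 0 1" --pt "0 0 0 0 0 0 1"

```text
time_s: 5.2
tool_pos: [489.4, 352.3, 443.1]
tool_rot: [[-0.005, 0.965, 0.262], [-0.002, 0.262, -0.965], [-1.0, -0.005, 0.0]]
contact_force: [-0.2, -0.3, 1.0]
width: 85.6
```

```bash
python3 -c "
from h import *
go((488.5,354.2,442),15.3)"
```

```text
t 5.2 p [489.4 352.3 443.1] F [-0.2 -0.3  1. ] w 85.6 
 [[-0.005, 0.965, 0.262], [-0.002, 0.262, -0.965], [-1.0, -0.005, 0.0]] q [-0.97  0.41  0.37  1.87 -0.19  0.9  -0.25]
world d [-0.9  1.9 -1.1] tool units [ 0.04 -0.01 -0.07]
turn units [-0.02  0.    0.05] shift after turn [ 0.04 -0.01 -0.07]
turn units [29.98  0.07 -0.  ] shift after turn [0.04 0.01 0.07]
```

Close in stages and watch the force.

Call:
play_rows --pt "0 0 0 0 0 0 -0.3" --pt "0 0 0 0 0 0 -0.3" --pt "0 0 0 0 0 0 -0.5" --pt "0 0 0 0 0 0 -0.55" --pt "0 0 0 0 0 0 -0.6" --pt "0 0 0 0 0 0 -1" --pt "0 0 0 0 0 0 -1" --pt "0 0 0 0 0 0 -1" --pt "0 0 0 0 0 0 -1" --squeeze 60

```text
time_s: 5.95
tool_pos: [489.4, 352.3, 444.6]
tool_rot: [[-0.004, 0.965, 0.262], [0.0, 0.262, -0.965], [-1.0, -0.004, -0.001]]
contact_force: [-1.0, -0.1, 0.2]
width: 12.7
```

```bash
python3 -c "
from h import *
go((488.5,354.2,442),15.3)"
```

```text
t 5.95 p [489.4 352.3 444.6] F [-1.  -0.1  0.2] w 12.7 
 [[-0.004, 0.965, 0.262], [0.0, 0.262, -0.965], [-1.0, -0.004, -0.001]] q [-0.97  0.41  0.37  1.86 -0.19  0.9  -0.25]
world d [-0.9  1.9 -2.6] tool units [ 0.09 -0.01 -0.07]
turn units [-0.02 -0.01  0.04] shift after turn [ 0.09 -0.01 -0.07]
turn units [2.998e+01 6.000e-02 2.000e-02] shift after turn [0.09 0.01 0.07]
```

Call:
play_rows --pt "0 0 0 -0.2 0 0 -1" --pt "0 0 0 -0.3 0 0 -1" --pt "0 0 0 -0.5 0 0 -1" --pt "0 0 0 -0.6 0 0 -1" --pt "0 0 0 -0.6 0 0 -1" --pt "0 0 0 -0.6 0 0 -1" --pt "0 0 0 -0.3 0 0 -1" --pt "0 0 0 0 0 0 -1"

```text
time_s: 6.62
tool_pos: [487.4, 351.3, 537.6]
tool_rot: [[-0.015, 0.965, 0.262], [-0.01, 0.261, -0.965], [-1.0, -0.018, 0.006]]
contact_force: [0.6, 0.2, -4.7]
width: 13.1
```

```bash
python3 - <<'E'
from h import *
s=st();p=np.array(s["tool_pos"]);r=np.hypot(*p[:2]);print(r,np.degrees(np.arctan2(p[1],p[0])))
print(np.hypot(456,325),np.degrees(np.arctan2(-325,456)))
go((456.6,-325.3,550),15.3)
E
```

```text
t 6.62 p [487.4 351.3 537.6] F [ 0.6  0.2 -4.7] w 13.1 
 [[-0.015, 0.965, 0.262], [-0.01, 0.261, -0.965], [-1.0, -0.018, 0.006]] q [-1.    0.32  0.39  1.76 -0.14  1.11 -0.29]
600.8040161118843 35.78601736509982
559.9651774887435 -35.47820534134556
t 6.62 p [487.4 351.3 537.6] F [ 0.6  0.2 -4.7] w 13.1 
 [[-0.015, 0.965, 0.262], [-0.01, 0.261, -0.965], [-1.0, -0.018, 0.006]] q [-1.    0.32  0.39  1.76 -0.14  1.11 -0.29]
world d [ -30.8 -676.6   12.4] tool units [-0.17 -6.89 21.5 ]
turn units [-0.02  0.05  0.17] shift after turn [-0.41 -6.94 21.48]
turn units [29.98  0.26 -0.08] shift after turn [ -0.41   6.94 -21.48]
```

Call:
play_rows --pt "0.1 0.05 0.1 0 0.1 0.25 -1" --pt "0.2 0 0.05 0 0.2 0.5 -1" --pt "0.38 0 0 0 0.28 0.75 -1" --pt "0.38 0 0 0 0.28 0.75 -1" --pt "0.38 0 0 0 0.28 0.75 -1" --pt "0.38 0 0 0 0.28 0.75 -1" --pt "0.38 0 0 0 0.28 0.75 -1" --pt "0.38 0 0 0 0.28 0.75 -1" --pt "0.38 0 0 0 0.28 0.75 -1" --pt "0.38 0 0 0 0.28 0.75 -1" --pt "0.38 0 0 0 0.28 0.75 -1" --pt "0.38 0 0 0 0.28 0.75 -1"

```text
time_s: 7.62
tool_pos: [598.3, 93.2, 522.7]
tool_rot: [[-0.018, 0.981, -0.193], [-0.015, -0.193, -0.981], [-1.0, -0.014, 0.018]]
contact_force: [1.0, 0.5, -4.1]
width: 12.6
```

```bash
python3 - <<'E'
from h import *
go((456.6,-325.3,540),15.3)
E
```

```text
t 7.62 p [598.3  93.2 522.7] F [ 1.   0.5 -4.1] w 12.6 
 [[-0.018, 0.981, -0.193], [-0.015, -0.193, -0.981], [-1.0, -0.014, 0.018]] q [-0.65  0.37  0.57  1.77 -0.21  1.09 -0.2 ]
world d [-141.7 -418.5   17.3] tool units [-0.29 -1.95 14.61]
turn units [-4.4   0.13  0.17] shift after turn [-0.58 -8.24 12.21]
turn units [25.6   0.24 -0.18] shift after turn [ -0.58   8.24 -12.21]
```

Call:
play_rows --pt "0 0.1 0.15 -0.05 -0.12 0.8 -1" --pt "0 0 0 -0.05 -0.12 0.8 -1" --pt "0 0 0 -0.05 -0.12 0.8 -1" --pt "0 0 0 -0.05 -0.12 0.8 -1" --pt "0 0 0 -0.05 -0.12 0.8 -1" --pt "0 0 0 -0.05 -0.12 0.8 -1" --pt "0 0 0 -0.05 -0.12 0.8 -1" --pt "0 0 0 -0.05 -0.12 0.8 -1" --pt "0 0 0 -0.05 -0.12 0.8 -1" --pt "0 0 0 -0.05 -0.12 0.8 -1" --pt "0 0 0 -0.05 -0.12 0.8 -1" --pt "0 0 0 -0.05 -0.12 0.8 -1"

```text
time_s: 8.62
tool_pos: [482.8, -213.3, 532.2]
tool_rot: [[-0.022, 0.973, -0.23], [-0.022, -0.231, -0.973], [-1.0, -0.016, 0.027]]
contact_force: [-0.5, 0.6, -4.7]
width: 12.9
```

```bash
python3 - <<'E'
from h import *
go((456.6,-325.3,540))
E
```

```text
t 8.62 p [ 482.8 -213.3  532.2] F [-0.5  0.6 -4.7] w 12.9 
 [[-0.022, 0.973, -0.23], [-0.022, -0.231, -0.973], [-1.0, -0.016, 0.027]] q [-0.25  0.25  0.7   1.92 -0.15  1.05  0.29]
world d [ -26.2 -112.     7.8] tool units [-0.16  0.01  3.84]
```

Call:
play_rows --pt "0 0.1 0.1 0 0 0.8 -1" --pt "0 0.1 0.1 0 0 0.8 -1" --pt "0 0 0 0 0 0.7 -1" --pt "0 0 0 0 0 0.5 -1" --pt "0 0 0 0 0 0.2 -1" --pt "0 0 0 0 0 0 -1" --pt "0 0 0 0 0 0 -1"

```text
time_s: 9.2
tool_pos: [446.1, -319.0, 528.0]
tool_rot: [[-0.01, 0.966, -0.26], [-0.011, -0.26, -0.966], [-1.0, -0.006, 0.013]]
contact_force: [0.3, -0.3, -5.0]
width: 12.9
```

```bash
python3 - <<'E'
from h import *
go((456.6,-325.3,450),-13.4)
E
```

```text
t 9.2 p [ 446.1 -319.   528. ] F [ 0.3 -0.3 -5. ] w 12.9 
 [[-0.01, 0.966, -0.26], [-0.011, -0.26, -0.966], [-1.0, -0.006, 0.013]] q [-0.04  0.29  0.74  1.89 -0.21  1.04  0.52]
world d [ 10.5  -6.3 -78. ] tool units [2.6  0.41 0.08]
turn units [-0.28  0.13  0.06] shift after turn [2.6  0.39 0.12]
turn units [29.72  0.1  -0.2 ] shift after turn [ 2.6  -0.39 -0.12]
```

Call:
play_rows --pt "0 0.13 0.06 0.3 0.2 0.05 -1" --pt "0 0 0 0.6 0.15 0.05 -1" --pt "0 0 0 0.7 0.05 0 -1" --pt "0 0 0 0.8 0 0 -1" --pt "0 0 0 0.8 0 0 -1" --pt "0 0 0 0.8 0 0 -1" --pt "0 0 0 0.7 0 0 -1" --pt "0 0 0 0.5 0 0 -1" --pt "0 0 0 0.2 0 0 -1" --pt "0 0 0 0 0 0 -1" --pt "0 0 0 0 0 0 -1"

```text
time_s: 10.12
tool_pos: [465.9, -311.5, 356.8]
tool_rot: [[0.002, 0.971, -0.239], [0.011, -0.239, -0.971], [-1.0, -0.001, -0.012]]
contact_force: [0.0, -1.2, -4.9]
width: 13.2
```

```bash
python3 - <<'E'
from h import *
go((456.6,-325.3,330),-14)
a=cam("side");b=cam("top")
r=lambda i,x,y,w,h,W,H:cv2.resize(i[y:y+h,x:x+w],(W,H),interpolation=cv2.INTER_CUBIC)
cv2.imwrite("pics/p1.png",np.hstack([r(a["pixels"],240,200,120,150,400,500),r(b["pixels"],280,150,120,150,400,500)]))
E
```

```text
t 10.12 p [ 465.9 -311.5  356.8] F [ 0.  -1.2 -4.9] w 13.2 
 [[0.002, 0.971, -0.239], [0.011, -0.239, -0.971], [-1.0, -0.001, -0.012]] q [ 0.09  0.51  0.58  2.04 -0.44  0.72  0.71]
world d [ -9.3 -13.8 -26.8] tool units [ 0.89 -0.19  0.53]
turn units [ 0.03 -0.11  0.01] shift after turn [ 0.89 -0.19  0.52]
turn units [-2.997e+01 -1.000e-02 -1.700e-01] shift after turn [ 0.89  0.19 -0.52]
```

View pics/p1.png

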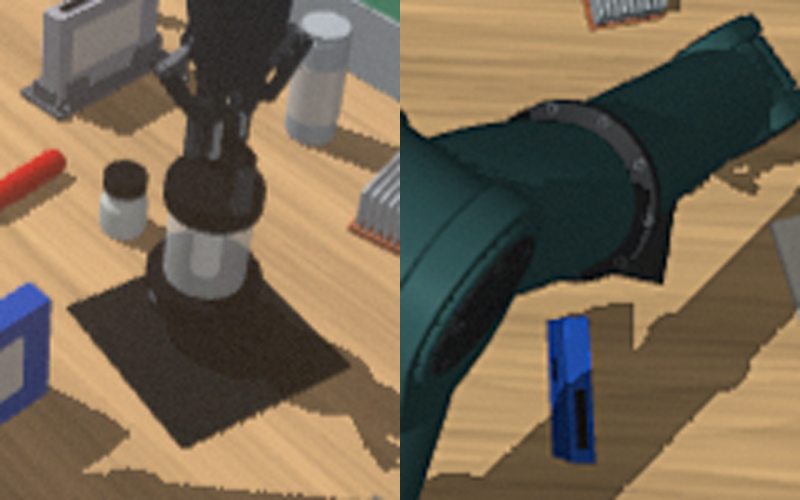

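The side crop shows the lantern hanging upright just over the mat, with its foot at crop (203,280), toward the mat's far side. I'll compare that with the mat centre before lowering.

```bash
python3 - <<'E'
from fit import *
d=cam("side")
m=get("side","lantern",(466,-311,110),d)
for z in (28,32):
  x,f=fit([(d,m,cv2.imread("pics/side0.png")[:,:,0]<0)],LAN[:3],(466,-311,0),z);print(z,np.round(x,1),f)
print(proj(d,[[466,-311,32],[456.6,-325.3,4]]))
E
```

```text
side lantern (np.float64(4.2), np.int64(1667))
28 [ 4.733e+02 -3.029e+02  2.000e-01] 163.80784313725488
32 [ 470.3 -305.4    0.5] 162.00784313725487
[[301.12813496 288.60635578]
 [301.4536515  300.42778512]]
```

Call:
play_rows --pt "0 -0.1 0 0.1 -0.1 0.25 -1" --pt "0 0 0 0.1 -0.1 0.25 -1" --pt "0 0 0 0.1 0 0.05 -1" --pt "0 0 0 0 0 0 -1" --pt "0 0 0 0 0 0 -1"

```text
time_s: 10.73
tool_pos: [454.8, -330.6, 351.2]
tool_rot: [[0.007, 0.97, -0.242], [-0.006, -0.242, -0.97], [-1.0, 0.008, 0.004]]
contact_force: [0.4, 0.5, -4.2]
width: 12.5
```

```bash
python3 - <<'E'
from h import *
go((456.6,-325.3,330),-14)
E
```

```text
t 10.73 p [ 454.8 -330.6  351.2] F [ 0.4  0.5 -4.2] w 12.5 
 [[0.007, 0.97, -0.242], [-0.006, -0.242, -0.97], [-1.0, 0.008, 0.004]] q [ 0.13  0.52  0.58  2.04 -0.44  0.69  0.75]
world d [  1.8   5.3 -21.2] tool units [ 0.71  0.01 -0.19]
turn units [-0.    0.04 -0.08] shift after turn [ 0.71  0.01 -0.19]
turn units [30.   -0.12 -0.06] shift after turn [ 0.71 -0.01  0.19]
```

Call:
play_rows --pt "0 0.04 -0.08 0.15 0 -0.1 -1" --pt "0 0 0 0.15 0 0 -1" --pt "0 0 0 0.12 0 0 -1" --pt "0 0 0 0.1 0 0 -1" --pt "0 0 0 0 0 0 -1" --pt "0 0 0 0 0 0 -1"

```text
time_s: 11.23
tool_pos: [455.9, -327.0, 333.4]
tool_rot: [[-0.001, 0.97, -0.242], [0.002, -0.242, -0.97], [-1.0, -0.002, -0.002]]
contact_force: [-0.2, -0.7, -4.1]
width: 12.6
```

```bash
python3 - <<'E'
from h import *
go((456.6,-325.3,329),-14)
E
```

```text
t 11.23 p [ 455.9 -327.   333.4] F [-0.2 -0.7 -4.1] w 12.6 
 [[-0.001, 0.97, -0.242], [0.002, -0.242, -0.97], [-1.0, -0.002, -0.002]] q [ 0.14  0.54  0.56  2.06 -0.46  0.67  0.76]
world d [ 0.7  1.7 -4.4] tool units [ 0.15  0.01 -0.06]
turn units [ 0.   -0.02  0.02] shift after turn [ 0.15  0.01 -0.06]
turn units [-30.    -0.03  -0.03] shift after turn [ 0.15 -0.01  0.06]
```

Call:
play_rows --pt "0 0 0 0.07 0 0 -1" --pt "0 0 0 0.05 0 0 -1" --pt "0 0 0 0.05 0 0 -1" --pt "0 0 0 0 0 0 -1"

```text
time_s: 11.57
tool_pos: [456.1, -327.4, 328.8]
tool_rot: [[-0.001, 0.97, -0.241], [0.002, -0.241, -0.97], [-1.0, -0.001, -0.002]]
contact_force: [0.1, -0.8, -4.6]
width: 12.7
```

```bash
python3 - <<'E'
from h import *
go((456.6,-325.3,329),-14)
E
```

```text
t 11.57 p [ 456.1 -327.4  328.8] F [ 0.1 -0.8 -4.6] w 12.7 
 [[-0.001, 0.97, -0.241], [0.002, -0.241, -0.97], [-1.0, -0.001, -0.002]] q [ 0.15  0.55  0.55  2.06 -0.47  0.66  0.77]
world d [0.5 2.1 0.2] tool units [-0.01  0.   -0.07]
turn units [ 0.01 -0.02  0.01] shift after turn [-0.01  0.   -0.07]
turn units [-2.999e+01 -2.000e-02 -3.000e-02] shift after turn [-0.01 -0.    0.07]
```

Not in contact yet, so I'll go down gently in small steps.

Call:
play_rows --pt "0 0 0 0.05 0 0 -1" --pt "0 0 0 0.04 0 0 -1" --pt "0 0 0 0 0 0 -1"

```text
time_s: 11.82
tool_pos: [455.9, -328.4, 329.2]
tool_rot: [[0.002, 0.97, -0.242], [0.003, -0.242, -0.97], [-1.0, 0.001, -0.004]]
contact_force: [-0.1, 0.3, -4.5]
width: 12.8
```

Call:
play_rows --pt "0 0 0 0.05 0 0 -1" --pt "0 0 0 0.04 0 0 -1"

```text
time_s: 11.98
tool_pos: [456.1, -328.9, 328.5]
tool_rot: [[0.004, 0.97, -0.242], [0.004, -0.242, -0.97], [-1.0, 0.003, -0.005]]
contact_force: [-3.3, 3.6, 14.4]
width: 12.5
```

Contact (Fz +14 N). Ease off and release.

Call:
play_rows --pt "0 0 0 -0.03 0 0 -1" --pt "0 0 0 0 0 0 -0.5" --pt "0 0 0 0 0 0 -0.2" --pt "0 0 0 0 0 0 0.2" --pt "0 0 0 0 0 0 0.2" --pt "0 0 0 0 0 0 0.2"

```text
time_s: 12.48
tool_pos: [457.6, -330.3, 330.7]
tool_rot: [[0.009, 0.97, -0.242], [-0.0, -0.242, -0.97], [-1.0, 0.009, -0.002]]
contact_force: [-0.0, 0.5, -0.1]
width: 51.7
```

```bash
python3 - <<'E'
from h import *
go((456.6,-325.3,430),-14)
E
```

```text
t 12.48 p [ 457.6 -330.3  330.7] F [-0.   0.5 -0.1] w 51.7 
 [[0.009, 0.97, -0.242], [-0.0, -0.242, -0.97], [-1.0, 0.009, -0.002]] q [ 0.16  0.55  0.55  2.05 -0.47  0.65  0.77]
world d [-1.   5.  99.3] tool units [-3.31 -0.04 -0.16]
turn units [-0.   -0.02 -0.08] shift after turn [-3.31 -0.07 -0.15]
turn units [30.   -0.13  0.03] shift after turn [-3.31  0.07  0.15]
```

Call:
play_rows --pt "0 0 0 -0.1 -0.05 -0.05 0.2" --pt "0 0 0 -0.3 0 -0.05 0.2" --pt "0 0 0 -0.6 0 0 0.2" --pt "0 0 0 -0.9 0 0 0.2" --pt "0 0 0 -1 0 0 0.5" --pt "0 0 0 -1 0 0 1" --pt "0 0 0 -0.8 0 0 1" --pt "0 0 0 -0.3 0 0 1" --pt "0 0 0 0 0 0 1"

```text
time_s: 13.23
tool_pos: [454.7, -326.0, 489.7]
tool_rot: [[0.006, 0.97, -0.244], [0.002, -0.244, -0.97], [-1.0, 0.005, -0.003]]
contact_force: [0.9, -0.1, -0.6]
width: 85.4
```

```bash
python3 - <<'E'
from h import *
go((629,13.5,420),95)
E
```

```text
t 13.23 p [ 454.7 -326.   489.7] F [ 0.9 -0.1 -0.6] w 85.4 
 [[0.006, 0.97, -0.244], [0.002, -0.244, -0.97], [-1.0, 0.005, -0.003]] q [ 0.01  0.35  0.71  1.92 -0.28  0.97  0.6 ]
world d [174.3 339.5 -69.7] tool units [  2.38   2.87 -12.39]
turn units [-18.18   0.03  -0.06] shift after turn [ 2.32 10.77  6.78]
turn units [11.82 -0.06 -0.03] shift after turn [  2.32 -10.77  -6.78]
```

Call:
play_rows --pt "0 0 0 0 0.24 -0.98 1" --pt "0 0 0 0 0.24 -0.98 1" --pt "0 0 0 0 0.24 -0.98 1" --pt "0 0 0 0 0.24 -0.98 1" --pt "0 0 0 0 0.24 -0.98 1" --pt "0 0 0 0 0.24 -0.98 1" --pt "0 0 0 0 0.24 -0.98 1" --pt "0 0 0 0 0.24 -0.98 1" --pt "0 0 0 0 0.24 -0.98 1" --pt "0 0 0 0 0.24 -0.98 1" --pt "0 0 0 0 0.24 -0.98 1" --pt "0 0 0 0 0.24 -0.9 1"

```text
time_s: 14.23
tool_pos: [623.7, -0.3, 476.6]
tool_rot: [[-0.015, 0.965, -0.263], [0.0, -0.263, -0.965], [-1.0, -0.015, 0.004]]
contact_force: [0.4, 0.1, 0.5]
width: 85.1
```

Call:
play_rows --pt "-0.9 0 0 0 0 0 1" --pt "-0.9 0 0 0 0 0 1" --pt "-0.9 0 0 0 0 0 1" --pt "-0.9 0 0 0 0 0 1" --pt "-0.9 0 0 0 0 0 1" --pt "-0.9 0 0 0 0 0 1" --pt "-0.9 0 0 0 0 0 1" --pt "-0.9 0 0 0 0 0 1" --pt "-0.9 0 0 0 0 0 1" --pt "-0.9 0 0 0 0 0 1" --pt "-0.9 0 0 0 0 0 1" --pt "-0.9 0 0 0 0 0 1"

```text
time_s: 15.23
tool_pos: [621.2, 16.2, 452.1]
tool_rot: [[-0.052, 0.589, 0.806], [0.001, 0.808, -0.59], [-0.999, -0.03, -0.043]]
contact_force: [0.6, 0.1, -0.2]
width: 85.3
```

```bash
python3 - <<'E'
from h import *
go((629,13.5,420),95)
E
```

```text
t 15.23 p [621.2  16.2 452.1] F [ 0.6  0.1 -0.2] w 85.3 
 [[-0.052, 0.589, 0.806], [0.001, 0.808, -0.59], [-0.999, -0.03, -0.043]] q [-0.32  0.43  0.31  1.8  -0.16  0.99  1.  ]
world d [  7.8  -2.7 -32.1] tool units [1.05 0.11 0.31]
turn units [-6.85 -0.5   0.13] shift after turn [ 1.07 -0.11  0.25]
turn units [23.14  0.16  0.63] shift after turn [ 1.07  0.11 -0.25]
```

Call:
play_rows --pt "-0.98 -0.07 0.02 0 0 0 1" --pt "-0.98 -0.07 0.02 0 0 0 1" --pt "-0.98 -0.07 0.02 0 0 0 1" --pt "-0.98 -0.07 0.02 0 0 0 1" --pt "-0.98 -0.07 0.02 0 0 0 1" --pt "-0.98 -0.07 0.02 0 0 0 1" --pt "-0.85 -0.07 0 0 0 0 1" --pt "0 0 0 0 0 0 1"

```text
time_s: 15.9
tool_pos: [616.0, 16.6, 437.4]
tool_rot: [[-0.023, -0.113, 0.993], [0.001, 0.994, 0.113], [-1.0, 0.003, -0.023]]
contact_force: [0.1, 0.0, 0.3]
width: 85.5
```

```bash
python3 - <<'E'
from fit import *
go((629,13.5,330),95)
d=cam("side");NO=np.zeros((384,512),bool)
cv2.imwrite("pics/side_now.png",d["pixels"])
for n,P,near,z in(("drive",DRV,(629,13,60),8),("cradle",CRA,(629,13,10),0)):
  m=get("side",n,near,d)
  if m is None: continue
  ig=NO
  if n=="cradle": ig=cv2.dilate(md.astype(np.uint8),np.ones((3,3)))>0
  md=m
  x,f=fit([(d,m,ig)],P,(629,13,.08),z);print(n,np.round(x,2),np.degrees(x[2]),f)
m=get("side","lantern",(457,-327,90),d)
x,f=fit([(d,m,NO)],LAN,(457,-327,-.2),4);print("lantern",np.round(x,2),f)
E
```

```text
t 15.9 p [616.   16.6 437.4] F [0.1 0.  0.3] w 85.5 
 [[-0.023, -0.113, 0.993], [0.001, 0.994, 0.113], [-1.0, 0.003, -0.023]] q [-0.19  0.42  0.12  1.83 -0.06  0.92  1.65]
world d [  13.    -3.1 -107.4] tool units [ 3.57 -0.16  0.5 ]
turn units [ 0.25 -0.22 -0.03] shift after turn [ 3.58 -0.14  0.42]
turn units [-29.75   0.04  -0.34] shift after turn [ 3.58  0.14 -0.42]
side drive (np.float64(1.1), np.int64(926))
drive [6.3246e+02 1.6180e+01 1.0000e-01] 5.928691413807341 85.91764705882353
side cradle (np.float64(3.8), np.int64(322))
cradle [6.3128e+02 1.6010e+01 1.0000e-01] 5.767295519223262 34.36470588235294
side lantern (np.float64(5.4), np.int64(1685))
lantern [ 4.5758e+02 -3.2503e+02 -3.4000e-01] 139.9294117647059
```

Call:
play_rows --pt "0.15 -0.2 0 0.5 -0.05 0.15 1" --pt "0.1 0 0 0.8 -0.05 0.15 1" --pt "0 0 0 0.8 0 0.1 1" --pt "0 0 0 0.6 0 0 1" --pt "0 0 0 0.3 0 0 1" --pt "0 0 0 0 0 0 1" --pt "0 0 0 0 0 0 1"

```text
time_s: 16.68
tool_pos: [631.0, 15.9, 346.6]
tool_rot: [[0.006, -0.075, 0.997], [0.002, 0.997, 0.074], [-1.0, 0.001, 0.006]]
contact_force: [0.2, -0.3, -0.1]
width: 85.4
```

```bash
python3 - <<'E'
from h import *
go((630.5,14.5,258),95.5)
a=cam("side");b=cam("top")
import pickle;pickle.dump((a,b),open("cage.pkl","wb"))
r=lambda i,x,y,w,h,W,H:cv2.resize(i[y:y+h,x:x+w],(W,H),interpolation=cv2.INTER_CUBIC)
cv2.imwrite("pics/c1.png",np.hstack([r(a["pixels"],150,150,70,70,400,400),r(b["pixels"],125,150,70,70,400,400)]))
for c in("side","top"): print(c,[(np.round(x["centre"]),round(x["score"],2)) for x in ctrl.recognise(c,"bay_mouth")])
E
```

```text
t 16.68 p [631.   15.9 346.6] F [ 0.2 -0.3 -0.1] w 85.4 
 [[0.006, -0.075, 0.997], [0.002, 0.997, 0.074], [-1.0, 0.001, 0.006]] q [-0.18  0.54  0.11  1.88 -0.09  0.72  1.63]
world d [ -0.5  -1.4 -88.6] tool units [ 2.95 -0.05 -0.04]
turn units [-0.2   0.06 -0.01] shift after turn [ 2.95 -0.05 -0.02]
turn units [ 2.98e+01 -2.00e-02 -9.00e-02] shift after turn [2.95 0.05 0.02]
side [(array([411., 332., 100.]), 0.67)]
top [(array([476., 363.,  91.]), 0.65), (array([693., 382.,  51.]), 0.63), (array([ 447., -318.,  123.]), 0.15)]
```

View pics/c1.png

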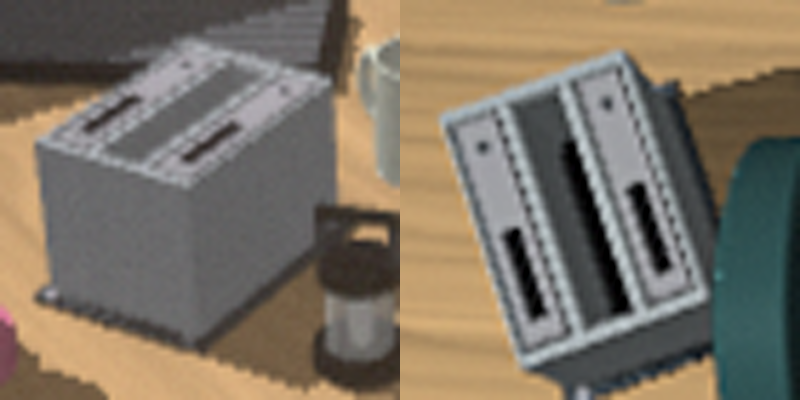

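The open bay is the middle one, the dark slot at crop (190,115) side and (575,205) top. Fit the cage from its top corners.

```bash
cat > cagefit.py <<'E'
from fit import *
import pickle
from scipy.ndimage import map_coordinates
a,b=pickle.load(open("cage.pkl","rb"))
f=lambda pts,ox,oy:(np.array(pts,float)+.5)/(400/70)-.5+[ox,oy]
sc=f([(192,40),(38,143),(192,185),(333,80)],150,150)   # far,left,near,right
tc=f([(225,52),(43,120),(123,367),(310,295)],125,150)
A=atz(a,sc,120);B=atz(b,tc,120)
print(np.round(A,0)[:,:2].tolist(),np.round(B,0)[:,:2].tolist())
C=np.array([[85,-60,120],[85,60,120],[-85,60,120],[-85,-60,120.]])
def T(p,P):
    c,s=np.cos(p[2]),np.sin(p[2]);return np.array(P)@np.array([[c,-s,0],[s,c,0],[0,0,1]]).T+[p[0],p[1],0]
from scipy.optimize import least_squares
# side: far = +x+y?  try all cyclic assignments
for name,V in(("side",[(a,sc)]),("top",[(b,tc)]),("both",[(a,sc),(b,tc)])):
  best=None
  import itertools
  for ks in itertools.product(range(4),repeat=len(V)):
    res=lambda p:np.concatenate([(proj(d,T(p,C))-np.roll(u,k,0)).ravel() for (d,u),k in zip(V,ks)])
    r=least_squares(res,[465,345,.35])
    if best is None or r.cost<best.cost: best=r
  p=best.x;print(name,np.round(p[:2],1),np.degrees(p[2]),"rms",np.sqrt(2*best.cost/len(best.fun)))
# refinement: intensity gradients across outer top edges
E_=[(C[i],C[(i+1)%4]) for i in range(4)]
def score(p,d):
    g=cv2.GaussianBlur(d["pixels"],(0,0),.7).astype(float);s=0
    for e0,e1 in E_:
        t=np.linspace(.05,.95,60)[:,None];P=T(p,e0+(e1-e0)*t);n=T([0,0,p[2]],[(e0+e1)/2*[1,1,0]])[0];n/=np.linalg.norm(n)
        uvo=proj(d,P+n*2.5);uvi=proj(d,P-n*2.5)
        s+=np.mean([np.abs(map_coordinates(g[:,:,k],uvo.T[::-1],order=1)-map_coordinates(g[:,:,k],uvi.T[::-1],order=1)).mean() for k in range(3)])
    return -s
for name,V in(("side",[a]),("top",[b]),("both",[a,b])):
    r=minimize(lambda q:sum(score(q,d) for d in V),p,method="Nelder-Mead",options=dict(initial_simplex=p+np.array([[0,0,0],[4,0,0],[0,4,0],[-2,-2,.04]])))
    print("edge",name,np.round(r.x[:2],1),np.degrees(r.x[2]),r.fun)
E
python3 cagefit.py
```

```text
[[538.0, 447.0], [381.0, 373.0], [433.0, 266.0], [584.0, 337.0]] [[580.0, 330.0], [530.0, 438.0], [379.0, 369.0], [430.0, 261.0]]
side [484.2 355.8] 204.8832883945813 rms 0.24772917155766547
top [479.8 349.5] -155.20869429548407 rms 0.471135293590452
both [480.8 350.4] 204.83446158310102 rms 0.574883921945369
edge side [482.  356.5] 204.18969564648685 -69.65351957254873
edge top [480.5 350.2] 204.54105939710263 -157.20716336972853
edge both [480.7 350.7] 204.7583429677921 -210.2991513978253
```

Call:
play_rows --pt "-0.2 0.06 0 0.3 -0.03 -0.02 1" --pt "0 0 0 0.6 0 0 1" --pt "0 0 0 0.6 0 0 1" --pt "0 0 0 0.4 0 0 1" --pt "0 0 0 0.2 0 0 1" --pt "0 0 0 0 0 0 1" --pt "0 0 0 0 0 0 1"

```text
time_s: 17.47
tool_pos: [633.3, 14.5, 286.5]
tool_rot: [[0.012, -0.1, 0.995], [0.003, 0.995, 0.1], [-1.0, 0.001, 0.012]]
contact_force: [-0.9, -0.4, 0.2]
width: 85.4
```

```bash
python3 - <<'E'
from h import *
go((630.5,14.5,257),95.5)
E
```

```text
t 17.47 p [633.3  14.5 286.5] F [-0.9 -0.4  0.2] w 85.4 
 [[0.012, -0.1, 0.995], [0.003, 0.995, 0.1], [-1.0, 0.001, 0.012]] q [-0.16  0.62  0.09  1.91 -0.1   0.6   1.67]
world d [ -2.8   0.  -29.5] tool units [ 0.98  0.01 -0.11]
turn units [ 0.04  0.12 -0.01] shift after turn [ 0.98  0.01 -0.09]
turn units [-2.996e+01  2.000e-02  1.800e-01] shift after turn [ 0.98 -0.01  0.09]
```

Call:
play_rows --pt "0 0.1 0 0.3 0 -0.07 1" --pt "0 0 0 0.3 0 0 1" --pt "0 0 0 0.2 0 0 1" --pt "0 0 0 0.08 0 0 1" --pt "0 0 0 0 0 0 1" --pt "0 0 0 0 0 0 1"

```text
time_s: 17.97
tool_pos: [632.1, 14.3, 259.1]
tool_rot: [[0.004, -0.101, 0.995], [0.002, 0.995, 0.101], [-1.0, 0.001, 0.004]]
contact_force: [0.6, 0.0, 0.0]
width: 85.7
```

```bash
python3 - <<'E'
from h import *
go((630.5,14.5,257),95.5)
E
```

```text
t 17.97 p [632.1  14.3 259.1] F [0.6 0.  0. ] w 85.7 
 [[0.004, -0.101, 0.995], [0.002, 0.995, 0.101], [-1.0, 0.001, 0.004]] q [-0.15  0.66  0.08  1.92 -0.1   0.56  1.67]
world d [-1.6  0.2 -2.1] tool units [ 0.07  0.01 -0.05]
turn units [ 0.05  0.04 -0.01] shift after turn [ 0.07  0.01 -0.05]
turn units [-2.995e+01  2.000e-02  6.000e-02] shift after turn [ 0.07 -0.01  0.05]
```

Close slowly to about 40 mm, then to contact.

Call:
play_rows --pt "0 0.03 0 0.05 0 -0.05 0" --pt "0 0 0 0.03 0 0 0" --pt "0 0 0 0 0 0 0" --pt "0 0 0 0 0 0 -0.1" --pt "0 0 0 0 0 0 -0.2" --pt "0 0 0 0 0 0 -0.3" --pt "0 0 0 0 0 0 -0.35" --squeeze 25

```text
time_s: 18.55
tool_pos: [630.9, 13.7, 257.6]
tool_rot: [[0.003, -0.1, 0.995], [0.001, 0.995, 0.1], [-1.0, 0.001, 0.003]]
contact_force: [-0.2, -0.4, -1.1]
width: 27.8
```

Call:
play_rows --pt "0 0 0 0 0 0 -0.5" --pt "0 0 0 0 0 0 -0.6"

```text
time_s: 18.72
tool_pos: [630.9, 13.3, 257.8]
tool_rot: [[0.003, -0.099, 0.995], [0.001, 0.995, 0.099], [-1.0, 0.0, 0.003]]
contact_force: [-0.2, 0.0, -1.1]
width: 25.7
```

```bash
python3 - <<'E'
from h import *
go((630.5,14.5,257),95.5);print(ctrl.state()["wrist_torque"])
E
```

```text
t 18.72 p [630.9  13.3 257.8] F [-0.2  0.  -1.1] w 25.7 
 [[0.003, -0.099, 0.995], [0.001, 0.995, 0.099], [-1.0, 0.0, 0.003]] q [-0.15  0.66  0.08  1.92 -0.1   0.55  1.67]
world d [-0.4  1.2 -0.8] tool units [ 0.03  0.04 -0.01]
turn units [ 0.03  0.03 -0.  ] shift after turn [ 0.03  0.04 -0.01]
turn units [-29.97   0.     0.04] shift after turn [ 0.03 -0.04  0.01]
[0.10290909 0.05635543 0.02051715]
```

Call:
play_rows --pt "0 0 0 0 0 0 -1" --pt "0 0 0 0 0 0 -1" --pt "0 0 0 -0.1 0 0 -1" --pt "0 0 0 -0.3 0 0 -1" --pt "0 0 0 -0.5 0 0 -1" --pt "0 0 0 -0.7 0 0 -1" --pt "0 0 0 -0.8 0 0 -1" --pt "0 0 0 -0.8 0 0 -1" --pt "0 0 0 -0.8 0 0 -1" --pt "0 0 0 -0.8 0 0 -1" --pt "0 0 0 -0.7 0 0 -1" --pt "0 0 0 -0.3 0 0 -1" --squeeze 100

```text
time_s: 19.72
tool_pos: [624.0, 15.5, 429.0]
tool_rot: [[-0.027, -0.103, 0.994], [0.0, 0.995, 0.103], [-1.0, 0.003, -0.027]]
contact_force: [1.6, 0.0, -5.8]
width: 24.5
```

```bash
python3 - <<'E'
from h import *
go((481.7,353.2,425),114.6)
E
```

```text
t 19.72 p [624.   15.5 429. ] F [ 1.6  0.  -5.8] w 24.5 
 [[-0.027, -0.103, 0.994], [0.0, 0.995, 0.103], [-1.0, 0.003, -0.027]] q [-0.18  0.44  0.12  1.82 -0.07  0.91  1.64]
world d [-142.3  337.7   -4. ] tool units [ 0.27 11.69 -3.55]
turn units [-3.12 -0.25 -0.07] shift after turn [ 0.13 12.21  0.37]
turn units [26.88 -0.1   0.35] shift after turn [  0.13 -12.21  -0.37]
```

Call:
play_rows --pt "-0.4 -0.1 0 -0.1 0 0 -1" --pt "-0.7 -0.1 0 -0.1 0 0 -1" --pt "-0.7 -0.05 0 -0.1 0 0 -1" --pt "-0.7 0 0 -0.1 0 0 -1" --pt "-0.5 0 0 0 0 0 -1" --pt "0 0 0 0 0 0 -1"

```text
time_s: 20.22
tool_pos: [619.4, 16.2, 439.3]
tool_rot: [[-0.009, -0.42, 0.907], [0.005, 0.907, 0.42], [-1.0, 0.008, -0.006]]
contact_force: [-0.6, -0.2, -6.9]
width: 24.6
```

```bash
python3 - <<'E'
from h import *
go((481.7,353.2,430),114.6)
E
```

```text
t 20.22 p [619.4  16.2 439.3] F [-0.6 -0.2 -6.9] w 24.6 
 [[-0.009, -0.42, 0.907], [0.005, 0.907, 0.42], [-1.0, 0.008, -0.006]] q [-0.12  0.42  0.04  1.82 -0.03  0.91  1.93]
world d [-137.7  337.    -9.3] tool units [ 0.4  12.12  0.56]
turn units [ 0.04 -0.06 -0.08] shift after turn [ 0.31 12.12  0.5 ]
turn units [-29.96   0.12  -0.1 ] shift after turn [  0.31 -12.12  -0.5 ]
```

Call:
play_rows --pt "0 0 -0.08 0 0.3 0 -1" --pt "0 0 0 0 0.6 0.05 -1" --pt "0 0 0 0 0.9 0.05 -1" --pt "0 0 0 0 0.9 0.05 -1" --pt "0 0 0 0 0.9 0.05 -1" --pt "0 0 0 0 0.9 0.05 -1" --pt "0 0 0 0 0.9 0.05 -1" --pt "0 0 0 0 0.9 0.05 -1" --pt "0 0 0 0 0.9 0.05 -1" --pt "0 0 0 0 0.9 0.05 -1" --pt "0 0 0 0 0.9 0.05 -1" --pt "0 0 0 0 0.9 0.05 -1"

```text
time_s: 21.22
tool_pos: [501.2, 300.7, 427.9]
tool_rot: [[-0.024, -0.392, 0.92], [-0.018, 0.92, 0.392], [-1.0, -0.007, -0.029]]
contact_force: [0.7, 0.2, -5.8]
width: 24.1
```

```bash
python3 - <<'E'
from h import *
go((481.7,353.2,430),114.6)
E
```

```text
t 21.22 p [501.2 300.7 427.9] F [ 0.7  0.2 -5.8] w 24.1 
 [[-0.024, -0.392, 0.92], [-0.018, 0.92, 0.392], [-1.0, -0.007, -0.029]] q [-0.61  0.39 -0.02  1.9   0.01  0.88  1.35]
world d [-19.5  52.5   2.1] tool units [-0.08  1.86  0.09]
turn units [-0.25 -0.27  0.06] shift after turn [-0.07  1.86  0.14]
turn units [29.74  0.1   0.43] shift after turn [-0.07 -1.86 -0.14]
```

Call:
play_rows --pt "-0.1 -0.1 0.03 0 0.6 0.05 -1" --pt "-0.1 -0.1 0.03 0 0.5 0.05 -1" --pt "0 0 0 0 0.3 0 -1" --pt "0 0 0 0 0 0 -1" --pt "0 0 0 0 0 0 -1"

```text
time_s: 21.63
tool_pos: [476.6, 352.9, 424.6]
tool_rot: [[-0.015, -0.422, 0.906], [-0.002, 0.906, 0.422], [-1.0, 0.004, -0.015]]
contact_force: [0.8, -0.3, -5.5]
width: 24.3
```

```bash
python3 - <<'E'
from fit import *
go((481.7,353.2,400),114.6)
a=cam("side");b=cam("top");NO=np.zeros((384,512),bool)
s=ctrl.state();p=s["tool_pos"];print(s["wrist_torque"])
near=(p[0],p[1],p[2]-200)
for c,d in(("side",a),("top",b)):
  m=get(c,"drive",near,d)
  if m is not None:
    x,f=fit([(d,m,NO)],[box(0,0,0,147,26,75)],(p[0],p[1],np.radians(24.6)),p[2]-249.8);print(c,np.round(x,2),np.degrees(x[2]),f)
r=lambda i,x,y,w,h,W,H:cv2.resize(i[y:y+h,x:x+w],(W,H),interpolation=cv2.INTER_CUBIC)
cv2.imwrite("pics/i1.png",np.hstack([r(a["pixels"],140,95,90,125,400,555),r(b["pixels"],105,125,90,125,400,555)]))
E
```

```text
t 21.63 p [476.6 352.9 424.6] F [ 0.8 -0.3 -5.5] w 24.3 
 [[-0.015, -0.422, 0.906], [-0.002, 0.906, 0.422], [-1.0, 0.004, -0.015]] q [-0.68  0.4  -0.04  1.89  0.01  0.86  1.28]
world d [  5.1   0.3 -24.6] tool units [ 0.82 -0.07  0.17]
turn units [ 0.06 -0.14 -0.04] shift after turn [ 0.82 -0.06  0.16]
turn units [-29.94   0.06  -0.22] shift after turn [ 0.82  0.06 -0.16]
[-0.02303546 -0.11445122  0.00225605]
side drive (np.float64(2.8), np.int64(783))
side [4.7723e+02 3.6197e+02 4.1000e-01] 23.72274741512625 146.5176470588235
top drive (np.float64(10.4), np.int64(331))
top [456.02 352.99   0.8 ] 45.87447092775612 300.9490196078431
```

View pics/i1.png

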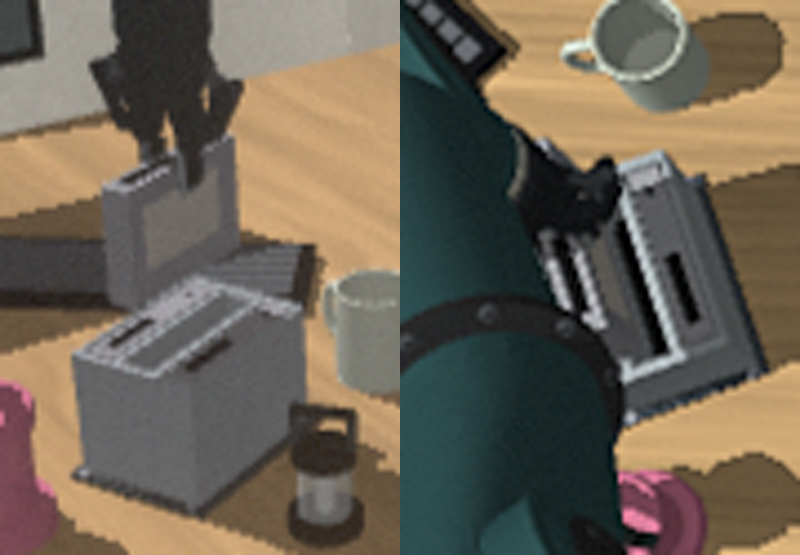

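The side crop shows the drive level and about 55 mm above the slot (drive at crop (170,220), slot at (185,335)). Lower it to just above the mouth with the tilt corrected, then compare there.

Call:
play_rows --pt "0.03 -0.14 -0.04 0.2 -0.03 0.1 -1" --pt "0 0 0 0.35 -0.02 0.08 -1" --pt "0 0 0 0.35 0 0 -1" --pt "0 0 0 0.25 0 0 -1" --pt "0 0 0 0 0 0 -1" --pt "0 0 0 0 0 0 -1"

```text
time_s: 22.33
tool_pos: [487.2, 347.1, 386.0]
tool_rot: [[0.003, -0.407, 0.913], [-0.003, 0.913, 0.407], [-1.0, -0.004, 0.002]]
contact_force: [0.1, -0.4, -5.5]
width: 24.3
```

```bash
python3 - <<'E'
from h import *
go((481.7,353.2,380),114.6)
E
```

```text
t 22.33 p [487.2 347.1 386. ] F [ 0.1 -0.4 -5.5] w 24.3 
 [[0.003, -0.407, 0.913], [-0.003, 0.913, 0.407], [-1.0, -0.004, 0.002]] q [-0.67  0.45 -0.03  1.92  0.02  0.77  1.27]
world d [-5.5  6.1 -6. ] tool units [ 0.2   0.26 -0.09]
turn units [-0.09  0.02  0.04] shift after turn [ 0.2   0.26 -0.08]
turn units [29.91  0.06 -0.03] shift after turn [ 0.2  -0.26  0.08]
```

Call:
play_rows --pt "-0.07 0 0.03 0.04 0.15 -0.05 -1" --pt "0 0 0 0.03 0.05 0 -1" --pt "0 0 0 0 0 0 -1" --pt "0 0 0 0 0 0 -1"

```text
time_s: 22.67
tool_pos: [482.8, 352.8, 383.3]
tool_rot: [[0.001, -0.415, 0.91], [0.0, 0.91, 0.415], [-1.0, -0.0, 0.001]]
contact_force: [0.1, 0.0, -7.0]
width: 23.8
```

```bash
python3 - <<'E'
from h import *
go((481.7,353.2,380),114.6)
a=cam("side");s=ctrl.state();p=np.array(s["tool_pos"]);R=np.array(s["tool_rot"])
r=lambda i,x,y,w,h,W,H:cv2.resize(i[y:y+h,x:x+w],(W,H),interpolation=cv2.INTER_CUBIC)
k=8;o=np.array([150,120]);im=cv2.resize(a["pixels"][120:190,150:225],(600,560),interpolation=cv2.INTER_CUBIC)
f=lambda P:np.int32(((proj(a,P)+.5-o)*k-.5).round())
def T(x,y,yaw,P):
    c,s_=np.cos(yaw),np.sin(yaw);return np.array(P,float)@np.array([[c,-s_,0],[s_,c,0],[0,0,1]]).T+[x,y,0]
# predicted slot at cage estimates (side: green), and drive bottom by TCP (red)
for e,col in(((483.2,356.2),(0,255,0)),((481.7,353.2),(255,255,0))):
    cv2.polylines(im,[f(T(*e,np.radians(24.6),[[75,14.25,120],[75,-14.25,120],[-75,-14.25,120],[-75,14.25,120]]))],True,col,1)
B=[p+R@np.array([l,i*13,j*73.5]) for l in(147.2,249.8) for i,j in((1,1),(1,-1),(-1,-1),(-1,1))]
for q in(B[:4],B[4:]): cv2.polylines(im,[f(q)],True,(0,0,255),1)
cv2.imwrite("pics/i2.png",im)
E
```

```text
t 22.67 p [482.8 352.8 383.3] F [ 0.1  0.  -7. ] w 23.8 
 [[0.001, -0.415, 0.91], [0.0, 0.91, 0.415], [-1.0, -0.0, 0.001]] q [-0.68  0.46 -0.03  1.92  0.02  0.76  1.27]
world d [-1.1  0.4 -3.3] tool units [ 0.11  0.03 -0.03]
turn units [-0.01  0.01  0.  ] shift after turn [ 0.11  0.03 -0.03]
turn units [ 2.999e+01  0.000e+00 -1.000e-02] shift after turn [ 0.11 -0.03  0.03]
```

View pics/i2.png

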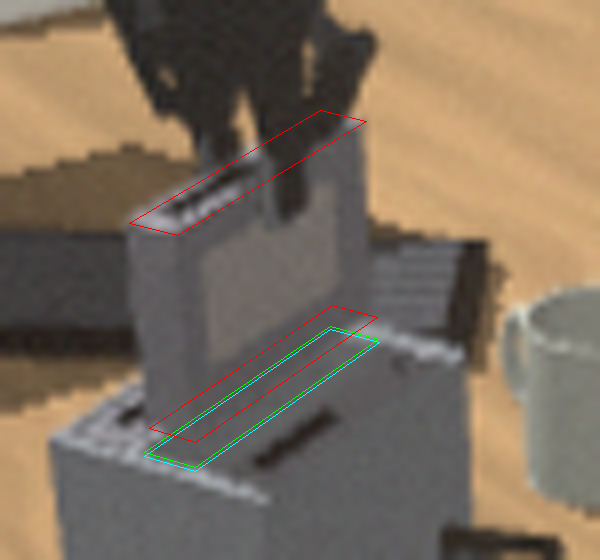

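The overlay shows the drive's predicted top outline matching the image to about 1 px, and the held drive sitting over the slot. Lower slowly and watch the force.

Call:
play_rows --pt "0 0 0 0.12 0.03 -0.03 -1" --pt "0 0 0 0.12 0 0 -1" --pt "0 0 0 0.1 0 0 -1" --pt "0 0 0 0 0 0 -1" --pt "0 0 0 0 0 0 -1"

```text
time_s: 23.13
tool_pos: [481.7, 353.7, 373.1]
tool_rot: [[0.003, -0.416, 0.91], [0.002, 0.91, 0.416], [-1.0, 0.0, 0.003]]
contact_force: [-0.0, 0.0, -6.3]
width: 24.2
```

```bash
python3 - <<'E'
from h import *
go((481.7,353.2,366),114.6)
E
```

```text
t 23.13 p [481.7 353.7 373.1] F [-0.   0.  -6.3] w 24.2 
 [[0.003, -0.416, 0.91], [0.002, 0.91, 0.416], [-1.0, 0.0, 0.003]] q [-0.68  0.47 -0.03  1.93  0.02  0.74  1.27]
world d [ 0.  -0.5 -7.1] tool units [ 0.24 -0.02 -0.01]
turn units [-0.01  0.03 -0.  ] shift after turn [ 0.24 -0.02 -0.01]
turn units [ 2.999e+01 -1.000e-02 -5.000e-02] shift after turn [0.24 0.02 0.01]
```

Call:
play_rows --pt "0 0.02 0 0.07 0 0 -1" --pt "0 0 0 0.07 0 0 -1" --pt "0 0 0 0.07 0 0 -1" --pt "0 0 0 0 0 0 -1"

```text
time_s: 23.47
tool_pos: [481.9, 353.6, 366.2]
tool_rot: [[0.001, -0.415, 0.91], [0.001, 0.91, 0.415], [-1.0, 0.0, 0.001]]
contact_force: [-1.0, -0.6, -6.2]
width: 24.2
```

Call:
play_rows --pt "0 0 0 0.06 0 0 -1" --pt "0 0 0 0.05 0 0 -1" --pt "0 0 0 0 0 0 -1"

```text
time_s: 23.72
tool_pos: [482.0, 353.6, 362.5]
tool_rot: [[0.001, -0.415, 0.91], [0.001, 0.91, 0.415], [-1.0, 0.0, 0.001]]
contact_force: [0.6, -0.0, -6.9]
width: 24.7
```

```bash
python3 - <<'E'
from h import *
go((481.7,353.2,360),114.6);print(ctrl.state()["wrist_torque"])
E
```

```text
t 23.72 p [482.  353.6 362.5] F [ 0.6 -0.  -6.9] w 24.7 
 [[0.001, -0.415, 0.91], [0.001, 0.91, 0.415], [-1.0, 0.0, 0.001]] q [-0.68  0.48 -0.03  1.94  0.02  0.72  1.27]
world d [-0.3 -0.4 -2.5] tool units [ 0.08 -0.01 -0.01]
turn units [-0.01  0.01 -0.  ] shift after turn [ 0.08 -0.01 -0.01]
turn units [ 2.999e+01 -0.000e+00 -2.000e-02] shift after turn [0.08 0.01 0.01]
[0.00046898 0.00469231 0.04064255]
```

The drive's lower edge is 7 mm below the mouth with no contact, so it has entered the slot. Continue.

Call:
play_rows --pt "0 0 0 0.1 0 0 -1" --pt "0 0 0 0.12 0 0 -1" --pt "0 0 0 0.12 0 0 -1" --pt "0 0 0 0.1 0 0 -1" --pt "0 0 0 0 0 0 -1"

```text
time_s: 24.13
tool_pos: [482.1, 353.7, 348.0]
tool_rot: [[0.001, -0.415, 0.91], [0.001, 0.91, 0.415], [-1.0, 0.001, 0.002]]
contact_force: [-0.4, -0.2, -6.6]
width: 24.8
```

```bash
python3 - <<'E'
from h import *
go((481.7,353.2,300),114.6);print(ctrl.state()["wrist_torque"])
E
```

```text
t 24.13 p [482.1 353.7 348. ] F [-0.4 -0.2 -6.6] w 24.8 
 [[0.001, -0.415, 0.91], [0.001, 0.91, 0.415], [-1.0, 0.001, 0.002]] q [-0.68  0.5  -0.03  1.95  0.03  0.69  1.27]
world d [ -0.4  -0.5 -48. ] tool units [ 1.6  -0.01 -0.02]
turn units [-0.01  0.02 -0.01] shift after turn [ 1.6  -0.01 -0.02]
turn units [ 2.999e+01 -1.000e-02 -2.000e-02] shift after turn [1.6  0.01 0.02]
[-0.06704752 -0.01647717 -0.05389426]
```

Call:
play_rows --pt "0 0.01 0 0.15 0 0 -1" --pt "0 0 0 0.15 0 0 -1" --pt "0 0 0 0.15 0 0 -1" --pt "0 0 0 0.15 0 0 -1" --pt "0 0 0 0.15 0 0 -1" --pt "0 0 0 0.12 0 0 -1" --pt "0 0 0 0 0 0 -1"

```text
time_s: 24.72
tool_pos: [482.2, 353.8, 318.6]
tool_rot: [[-0.0, -0.415, 0.91], [0.0, 0.91, 0.415], [-1.0, 0.0, -0.0]]
contact_force: [0.6, -0.2, -6.5]
width: 24.4
```

Call:
play_rows --pt "0 0 0 0.12 0 0 -1" --pt "0 0 0 0.12 0 0 -1" --pt "0 0 0 0.1 0 0 -1" --pt "0 0 0 0 0 0 -1"

```text
time_s: 25.05
tool_pos: [482.5, 353.9, 307.4]
tool_rot: [[0.0, -0.415, 0.91], [0.001, 0.91, 0.415], [-1.0, 0.0, 0.0]]
contact_force: [-0.1, 0.1, -6.1]
width: 24.6
```

```bash
python3 - <<'E'
from h import *
go((481.7,353.2,300),114.6);print(ctrl.state()["wrist_torque"])
E
```

```text
t 25.05 p [482.5 353.9 307.4] F [-0.1  0.1 -6.1] w 24.6 
 [[0.0, -0.415, 0.91], [0.001, 0.91, 0.415], [-1.0, 0.0, 0.0]] q [-0.69  0.56 -0.03  1.97  0.03  0.61  1.26]
world d [-0.8 -0.7 -7.4] tool units [ 0.25 -0.01 -0.03]
turn units [-0.01  0.   -0.  ] shift after turn [ 0.25 -0.01 -0.03]
turn units [ 2.999e+01 -1.000e-02 -1.000e-02] shift after turn [0.25 0.01 0.03]
[0.00140679 0.06095056 0.08475411]
```

Call:
play_rows --pt "0 0 0 0.08 0 0 -1" --pt "0 0 0 0.06 0 0 -1" --pt "0 0 0 0 0 0 -1"

```text
time_s: 25.3
tool_pos: [482.6, 354.1, 302.9]
tool_rot: [[0.001, -0.415, 0.91], [0.001, 0.91, 0.415], [-1.0, 0.001, 0.001]]
contact_force: [0.3, -1.1, -6.2]
width: 24.2
```

Call:
play_rows --pt "0 0 0 0.06 0 0 -1" --pt "0 0 0 0.06 0 0 -1"

```text
time_s: 25.47
tool_pos: [482.8, 354.1, 299.5]
tool_rot: [[0.001, -0.415, 0.91], [0.001, 0.91, 0.415], [-1.0, 0.001, 0.002]]
contact_force: [0.3, -0.2, -6.1]
width: 24.1
```

Call:
play_rows --pt "0 0 0 0.06 0 0 -1" --pt "0 0 0 0.02 0 0 -1"

```text
time_s: 25.63
tool_pos: [482.9, 354.1, 296.8]
tool_rot: [[0.002, -0.415, 0.91], [0.001, 0.91, 0.415], [-1.0, 0.001, 0.002]]
contact_force: [-0.0, -0.7, -6.9]
width: 24.3
```

Call:
play_rows --pt "0 0 0 0.03 0 0 -1" --pt "0 0 0 0 0 0 -1"

```text
time_s: 25.8
tool_pos: [482.9, 354.1, 295.6]
tool_rot: [[0.001, -0.415, 0.91], [0.001, 0.91, 0.415], [-1.0, 0.001, 0.002]]
contact_force: [0.1, 0.1, -6.1]
width: 24.4
```

Lifter contact was expected by now. Look from the side before going lower.

```bash
python3 - <<'E'
from h import *
a=cam("side");s=st();p=np.array(s["tool_pos"]);R=np.array(s["tool_rot"])
k=8;o=np.array([150,120]);im=cv2.resize(a["pixels"][120:190,150:225],(600,560),interpolation=cv2.INTER_CUBIC)
f=lambda P:np.int32(((proj(a,P)+.5-o)*k-.5).round())
B=[p+R@np.array([l,i*13,j*73.5]) for l in(147.2,) for i,j in((1,1),(1,-1),(-1,-1),(-1,1))]
cv2.polylines(im,[f(B)],True,(0,0,255),1)
cv2.imwrite("pics/i3.png",im)
E
```

```text
t 25.85 p [482.9 354.1 295.7] F [ 0.  -0.8 -6.6] w 24.3 
 [[0.001, -0.415, 0.91], [0.001, 0.91, 0.415], [-1.0, 0.001, 0.002]] q [-0.69  0.58 -0.03  1.98  0.03  0.59  1.26]
```

View pics/i3.png

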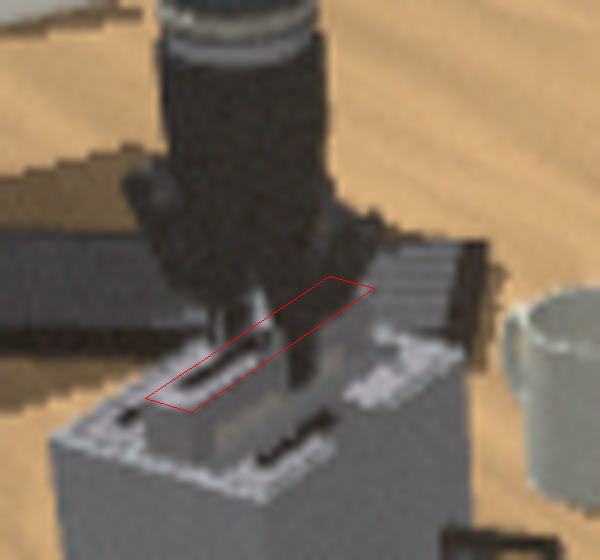

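The drive stands about 28 mm proud in the slot, with the fingertip at (300,390) just clear of the cage top. Creep 1 mm at a time.

Call:
play_rows --pt "0 0 0 0.04 0 0 -1" --pt "0 0 0 0 0 0 -1"

```text
time_s: 26.02
tool_pos: [483.1, 354.3, 295.6]
tool_rot: [[0.002, -0.415, 0.91], [0.002, 0.91, 0.415], [-1.0, 0.001, 0.002]]
contact_force: [-0.7, -0.2, -6.2]
width: 24.6
```

Call:
play_rows --pt "0 0 0 0.04 0 0 -1" --pt "0 0 0 0 0 0 -1"

```text
time_s: 26.18
tool_pos: [483.1, 354.3, 295.5]
tool_rot: [[0.002, -0.415, 0.91], [0.002, 0.91, 0.415], [-1.0, 0.001, 0.002]]
contact_force: [-1.8, -0.1, -6.5]
width: 24.4
```

Call:
play_rows --pt "0 0 0 0.07 0 0 -1" --pt "0 0 0 0.03 0 0 -1"

```text
time_s: 26.35
tool_pos: [483.1, 354.3, 294.4]
tool_rot: [[0.002, -0.415, 0.91], [0.002, 0.91, 0.415], [-1.0, 0.001, 0.002]]
contact_force: [-1.8, -2.2, 1.8]
width: 24.2
```

Call:
play_rows --pt "0 0 0 0.05 0 0 -1"

```text
time_s: 26.43
tool_pos: [483.2, 354.3, 294.2]
tool_rot: [[0.002, -0.415, 0.91], [0.001, 0.91, 0.415], [-1.0, 0.001, 0.002]]
contact_force: [-4.3, -3.2, 11.2]
width: 24.3
```

Contact on the lifter (Fz +11 N). Release and back off.

Call:
play_rows --pt "0 0 0 -0.02 0 0 -1" --pt "0 0 0 0 0 0 -0.3" --pt "0 0 0 0 0 0 -0.1" --pt "0 0 0 0 0 0 0.1" --pt "0 0 0 0 0 0 0.2" --pt "0 0 0 0 0 0 0.2" --squeeze 40

```text
time_s: 26.93
tool_pos: [485.5, 356.4, 296.4]
tool_rot: [[0.01, -0.415, 0.91], [0.009, 0.91, 0.415], [-1.0, 0.004, 0.013]]
contact_force: [-0.6, -0.2, -0.2]
width: 50.9
```

Call:
play_rows --pt "0 0 0 -0.2 0 0 0.2" --pt "0 0 0 -0.5 0 0 0.2" --pt "0 0 0 -0.5 0 0 0.2" --pt "0 0 0 -0.4 0 0 0.2" --pt "0 0 0 -0.2 0 0 0.2" --pt "0 0 0 0 0 0 -0.5" --pt "0 0 0 0 0 0 -1" --pt "0 0 0 0 0 0 -1" --pt "0 0 0 0 0 0 -1" --pt "0 0 0 0 0 0 -1"

```text
time_s: 27.77
tool_pos: [485.2, 356.3, 353.1]
tool_rot: [[0.01, -0.415, 0.91], [0.009, 0.91, 0.415], [-1.0, 0.004, 0.013]]
contact_force: [0.2, 0.2, -0.1]
width: -0.2
```

```bash
python3 - <<'E'
from h import *
go((482.5,353.8,323),114.6)
E
```

```text
t 27.77 p [485.2 356.3 353.1] F [ 0.2  0.2 -0.1] w -0.2 
 [[0.01, -0.415, 0.91], [0.009, 0.91, 0.415], [-1.0, 0.004, 0.013]] q [-0.68  0.5  -0.03  1.94  0.02  0.69  1.27]
world d [ -2.7  -2.5 -30.1] tool units [ 1.   -0.04 -0.13]
turn units [-0.01  0.13 -0.04] shift after turn [ 1.   -0.04 -0.12]
turn units [29.99 -0.06 -0.2 ] shift after turn [1.   0.04 0.12]
```

Call:
play_rows --pt "0 0.1 -0.03 0.15 -0.03 -0.1 -1" --pt "0 0 0 0.25 0 0 -1" --pt "0 0 0 0.2 0 0 -1" --pt "0 0 0 0.1 0 0 -1" --pt "0 0 0 0 0 0 -1"

```text
time_s: 28.18
tool_pos: [481.9, 353.5, 327.5]
tool_rot: [[-0.002, -0.415, 0.91], [-0.002, 0.91, 0.415], [-1.0, -0.001, -0.003]]
contact_force: [-0.4, 0.5, 0.4]
width: -0.1
```

```bash
python3 - <<'E'
from h import *
go((482.5,353.8,323),114.6)
E
```

```text
t 28.18 p [481.9 353.5 327.5] F [-0.4  0.5  0.4] w -0.1 
 [[-0.002, -0.415, 0.91], [-0.002, 0.91, 0.415], [-1.0, -0.001, -0.003]] q [-0.68  0.53 -0.03  1.96  0.03  0.65  1.26]
world d [ 0.6  0.3 -4.5] tool units [ 0.15 -0.    0.02]
turn units [-0.01 -0.03  0.01] shift after turn [ 0.15 -0.    0.02]
turn units [2.999e+01 1.000e-02 5.000e-02] shift after turn [ 0.15  0.   -0.02]
```

Call:
play_rows --pt "0 -0.02 0 0.08 0 0.02 -1" --pt "0 0 0 0.08 0 0 -1" --pt "0 0 0 0.08 0 0 -1"

```text
time_s: 28.43
tool_pos: [482.6, 353.9, 319.3]
tool_rot: [[-0.001, -0.415, 0.91], [-0.001, 0.91, 0.415], [-1.0, -0.001, -0.001]]
contact_force: [-1.2, -0.5, 7.8]
width: 0.1
```

Call:
play_rows --pt "0 0 0 0.1 0 0 -1" --pt "0 0 0 0.1 0 0 -1" --pt "0 0 0 0.1 0 0 -1"

```text
time_s: 28.68
tool_pos: [482.7, 354.0, 313.1]
tool_rot: [[-0.001, -0.415, 0.91], [-0.002, 0.91, 0.415], [-1.0, -0.001, -0.002]]
contact_force: [-2.6, -1.7, 9.4]
width: -0.1
```

Call:
play_rows --pt "0 0 0 0.12 0 0 -1" --pt "0 0 0 0.12 0 0 -1" --pt "0 0 0 0.12 0 0 -1" --pt "0 0 0 0.12 0 0 -1"

```text
time_s: 29.02
tool_pos: [482.7, 354.0, 304.1]
tool_rot: [[-0.001, -0.414, 0.91], [-0.002, 0.91, 0.414], [-1.0, -0.001, -0.002]]
contact_force: [-2.1, -1.8, 9.8]
width: 0.1
```

Call:
play_rows --pt "0 0 0 0.12 0 0 -1" --pt "0 0 0 0.12 0 0 -1"

```text
time_s: 29.18
tool_pos: [482.6, 354.0, 299.7]
tool_rot: [[-0.001, -0.414, 0.91], [-0.002, 0.91, 0.414], [-1.0, -0.001, -0.001]]
contact_force: [-2.6, -2.3, 9.8]
width: -0.2
```

Call:
play_rows --pt "0 0 0 0.12 0 0 -1" --pt "0 0 0 0.1 0 0 -1"

```text
time_s: 29.35
tool_pos: [482.6, 354.0, 295.7]
tool_rot: [[-0.001, -0.414, 0.91], [-0.002, 0.91, 0.414], [-1.0, -0.001, -0.001]]
contact_force: [-1.7, -1.9, 9.3]
width: 0.1
```

Call:
play_rows --pt "0 0 0 0.1 0 0 -1" --pt "0 0 0 0.1 0 0 -1"

```text
time_s: 29.52
tool_pos: [482.6, 354.1, 293.4]
tool_rot: [[-0.001, -0.414, 0.91], [-0.002, 0.91, 0.414], [-1.0, -0.001, -0.002]]
contact_force: [-6.6, -4.8, 29.3]
width: 0.1
```

Call:
play_rows --pt "0 0 0 0.1 0 0 -1"

```text
time_s: 29.6
tool_pos: [482.7, 354.2, 293.4]
tool_rot: [[-0.001, -0.413, 0.911], [-0.002, 0.911, 0.413], [-1.0, -0.001, -0.002]]
contact_force: [-5.6, -4.7, 25.0]
width: 0.2
```

It hit a firm stop at TCP 293.4, which puts the fingertips at about 120 mm, level with the cage top. Lift off and look.

Call:
play_rows --pt "0 0 0 -0.05 0 0 -1" --pt "0 0 0 -0.3 0 0 -1" --pt "0 0 0 -0.6 0 0 -1" --pt "0 0 0 -0.9 0 0 -1" --pt "0 0 0 -1 0 0 -1" --pt "0 0 0 -1 0 0 -1" --pt "0 0 0 -1 0 0 -1" --pt "0 0 0 -0.8 0 0 -1" --pt "0 0 0 -0.4 0 0 -1" --pt "0 0 0 0 0 0 -1"

```text
time_s: 30.43
tool_pos: [482.8, 354.5, 487.3]
tool_rot: [[0.001, -0.413, 0.911], [-0.0, 0.911, 0.413], [-1.0, -0.001, 0.001]]
contact_force: [0.2, 0.4, -0.7]
width: 0.2
```

```bash
python3 - <<'E'
from h import *
st()
a=cam("side");b=cam("top")
r=lambda i,x,y,w,h,W,H:cv2.resize(i[y:y+h,x:x+w],(W,H),interpolation=cv2.INTER_CUBIC)
cv2.imwrite("pics/f1.png",np.hstack([r(a["pixels"],150,130,75,110,400,586),r(a["pixels"],195,140,200,195,400,390).copy() if 0 else cv2.copyMakeBorder(r(a["pixels"],120,150,280,190,400,271),0,315,0,0,cv2.BORDER_CONSTANT)]))
for n in("lantern","bottle_mid","can_mid","tub_mid","mug_mid","heatsink_mid","ssd_mid","drive_mid"):
    print(n,[(np.round(x["centre"]).astype(int).tolist(),round(x["score"],2)) for x in ctrl.recognise("side",n)])
E
```

```text
t 30.43 p [482.8 354.5 487.3] F [ 0.2  0.4 -0.7] w 0.2 
 [[0.001, -0.413, 0.911], [-0.0, 0.911, 0.413], [-1.0, -0.001, 0.001]] q [-0.69  0.35 -0.03  1.81  0.01  0.98  1.27]
lantern [([277, 309, 71], 0.83), ([490, 166, 60], 0.78), ([443, -347, 87], 0.56), ([475, 351, 120], 0.2)]
bottle_mid [([706, 166, 94], 0.84)]
can_mid [([365, 63, 14], 0.74), ([723, -201, 82], 0.7)]
tub_mid [([485, -195, 38], 0.74), ([426, -100, 17], 0.16)]
mug_mid [([672, 350, 58], 0.86), ([483, -192, 34], 0.51)]
heatsink_mid [([687, -356, 30], 0.69)]
ssd_mid [([364, 67, 12], 0.82), ([673, 350, 59], 0.27)]
drive_mid [([230, -300, 68], 0.69), ([480, 348, 120], 0.45), ([719, -200, 76], 0.16)]
```

View pics/f1.png

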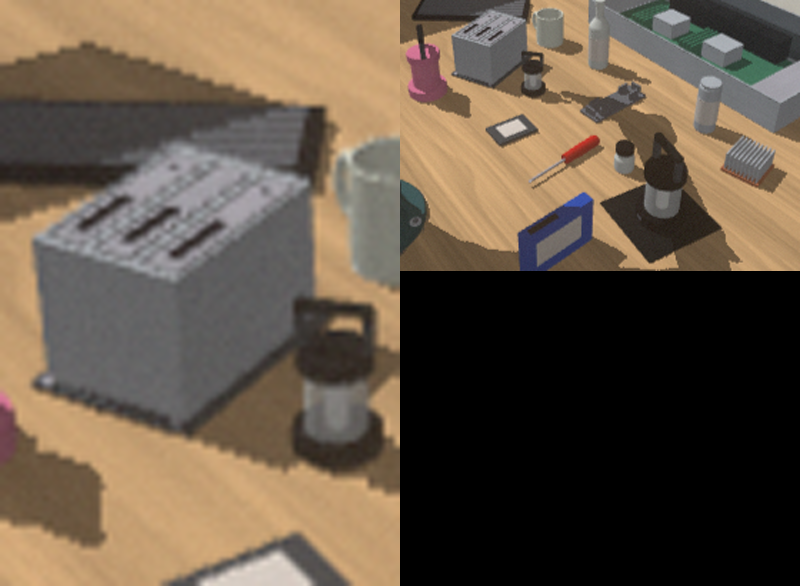

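All three drives look flush at crop (155,225), the lantern stands upright on the mat at (662,190), and everything else is where it was. Hand in.

```bash
python3 -c "
from plant import ctrl
print(ctrl.job_done())"
```

```text
the job is handed in; nothing more can be done
None
```

I moved the lantern onto the mat, then put the spare drive in the cage's middle bay and pressed it home. I handed the job in at about 31 s.

- **Lantern:** I lifted it by its handle and set it down upright. The side camera then placed it at about (458, -325) mm, against a mat centre of about (457, -325).
- **Drive:** It went into the bay without touching the sides and stood on the lifter. I then pressed it down with closed fingers at about 10 N until it hit a firm stop at 25–29 N. The fingertips were then at about 120 mm, level with the cage top, and the last picture shows all three drives flush.
- **Other things:** The bottle, can, tub, mug, heatsink and flat drive were detected in the last check within about 4 mm of where they started. The screwdriver was not re-detected but looks undisturbed in the picture.

**Checks that disagreed:**
- The two cameras differed by about 4–7 mm on the lantern, drive and cage, so I used values between them.
- The drive met the lifter about 4 mm lower than I calculated, probably because it sat slightly higher in the grip than assumed.
- A fit of the held drive in the top view failed because the arm was in the way, so I did not use it.

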